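Stack the parts tubs on the curing turntable and give them a full turn under the lamp

TASK

Put the blue kit part that lies on the green carrier tub into the white tray and stack every loose parts tub that is there, in any order, in one pile on the carrier tub, each with its feet fully down in the lid recesses below. With the pile complete and let go, push the red plunger all the way down to start the lamp and let it come back up, then turn the crank by its orange grip anticlockwise (seen from above) one full turn, right to its stop. The pile must still be fully seated and the kit part in the tray at the end; leave the other things on the bench alone.

Things in the scene. Friction and masses are not known exactly. Their poses are not given: they have to be found in the camera images.
- tub_blue: blue parts tub with a fixed lid, 90 (its x) x 60 (its y) x 44 mm tall, about 120 g; grip across the 60 mm, where the sides are flush. Four black tapered feet, 7 mm long, 8 to 12 mm across, 33 mm (x) and 18 mm (y) from the middle; lid recesses as at point seat. Origin: middle, level with the bottom of the feet; z up. Half a turn is the same. A tub seated on another is 38.5 mm above it
- tub_yellow: yellow parts tub with a fixed lid, 90 (its x) x 60 (its y) x 44 mm tall, about 120 g; grip across the 60 mm, where the sides are flush. Four black tapered feet, 7 mm long, 8 to 12 mm across, 33 mm (x) and 18 mm (y) from the middle; lid recesses as at point seat. Origin: middle, level with the bottom of the feet; z up. Half a turn is the same. A tub seated on another is 38.5 mm above it
- tub_red: red parts tub with a fixed lid, 90 (its x) x 60 (its y) x 44 mm tall, about 120 g; grip across the 60 mm, where the sides are flush. Four black tapered feet, 7 mm long, 8 to 12 mm across, 33 mm (x) and 18 mm (y) from the middle; lid recesses as at point seat. Origin: middle, level with the bottom of the feet; z up. Half a turn is the same. A tub seated on another is 38.5 mm above it
- tub_white: white parts tub with a fixed lid, 90 (its x) x 60 (its y) x 44 mm tall, about 120 g; grip across the 60 mm, where the sides are flush. Four black tapered feet, 7 mm long, 8 to 12 mm across, 33 mm (x) and 18 mm (y) from the middle; lid recesses as at point seat. Origin: middle, level with the bottom of the feet; z up. Half a turn is the same. A tub seated on another is 38.5 mm above it
- seat (a point): middle of the lid's upper surface (72 mm above the table) of the green carrier tub fixed on the turntable. Lid 90 (x) x 60 (y) mm, like all tubs: four corner recesses 16 mm square, 5.5 mm deep, centred 33 mm (x) and 18 mm (y) from the middle. z up; turns with the turntable. A tub seated here has its origin 5.5 mm below this point
- station: white base plate of the curing station, 20 mm thick, fixed. Origin on the table under the axis of the aluminium turntable (124 mm across); crank axis at its y = -200 mm, plunger at x = +85 mm, y = -115 mm. A black lamp column, 28 x 36 mm and 180 mm tall, stands at x = +150 mm, y = +30 mm, its purple light facing the turntable.
- crank (a joint): turn of the hand crank in rad, seen from above anticlockwise positive; 0 at the start, when it stands against its stop; it stops again at 6.32, just over one full turn. A belt makes the turntable turn with it one to one. Needs about 2 N at the grip and stays where it is left.
- crank_axis (a point): on the crank's upright axis, at the height of the crank grip's middle (65 mm above the table). The crank is an aluminium disc, 120 mm across, top at 32 mm.
- crank_grip (a point): middle of the crank's upright orange grip, a free-spinning sleeve 20 mm across and 42 mm tall (from 36 to 78 mm above the table), 46 mm from the axis
- plunger (a joint): stroke of the sprung red lamp plunger, m: 0 up, 0.012 fully down; full down takes 9 N; it springs back when let go
- plunger_top (a point): middle of the top of the red plunger, 32 mm across, pressed straight down, moves with it
- kit_part: blue kit part (small spaceship hull), core 50 (its x) x 24 (its y) x 26 mm tall, 40 g; grip it across the 24 mm. Stubby wings and pins on it are only for show. Origin: middle of its underside. At the start it lies on the carrier tub's lid.
- tray: white open parts tray, fixed, 120 (x) x 100 (y) x 18 mm tall, walls and floor 4 mm thick. Origin: middle of its underside.
- paint_pot: small amber paint pot with orange lid, 28 mm across, 32 mm tall, among the tubs; bystander, leave it alone. Origin: middle of its underside
- glue_jar: glue jar with yellow label, 44 mm across, 55 mm tall; bystander, leave it alone. Origin: middle of its underside
- thinner: thinner bottle, 52 mm across, 85 mm tall; bystander, leave it alone. Origin: middle of its underside
- craft_knife: black craft knife lying flat, 150 mm long, 9 mm high; bystander, leave it alone. Origin: middle of its underside
- sanding_block: orange sanding block, 60 x 30 x 18 mm; bystander, leave it alone. Origin: middle of its underside
- paint_jar2: paint jar with blue lid, 32 mm across, 38 mm tall; bystander, leave it alone. Origin: middle of its underside
- sprue_card: grey plastic card, 70 x 45 x 5 mm; bystander, leave it alone. Origin: middle of its underside
Not all that is in view belongs to the job. Several things have the shape of the tub_yellow; the one meant has the colours described above.

How it is judged:
On the way, in this order (a step that is already met when the one before it is completed fails the run):
1. every tub present is seated in one pile on the carrier tub and let go (x of tub_blue in the frame of seat between -0.01 and 0.01 m and y of tub_blue in the frame of seat between -0.01 and 0.01 m and angle between the x axis of each of tub_blue, tub_yellow, tub_red, tub_white and the x axis of seat, either way round below 0.1 rad and angle between each of tub_blue, tub_yellow, tub_red, tub_white's own z axis and vertical below 0.05 rad and (z of tub_blue in the frame of seat between -0.0085 and -0.0025 m or z of tub_blue in the frame of seat between 0.03 and 0.036 m or z of tub_blue in the frame of seat between 0.0685 and 0.0745 m or z of tub_blue in the frame of seat between 0.107 and 0.113 m) and contact force between the fingers and tub_blue below 0.1 N and x of tub_yellow in the frame of seat between -0.01 and 0.01 m and y of tub_yellow in the frame of seat between -0.01 and 0.01 m and (z of tub_yellow in the frame of seat between -0.0085 and -0.0025 m or z of tub_yellow in the frame of seat between 0.03 and 0.036 m or z of tub_yellow in the frame of seat between 0.0685 and 0.0745 m or z of tub_yellow in the frame of seat between 0.107 and 0.113 m) and contact force between the fingers and tub_yellow below 0.1 N and x of tub_red in the frame of seat between -0.01 and 0.01 m and y of tub_red in the frame of seat between -0.01 and 0.01 m and (z of tub_red in the frame of seat between -0.0085 and -0.0025 m or z of tub_red in the frame of seat between 0.03 and 0.036 m or z of tub_red in the frame of seat between 0.0685 and 0.0745 m or z of tub_red in the frame of seat between 0.107 and 0.113 m) and contact force between the fingers and tub_red below 0.1 N and x of tub_white in the frame of seat between -0.01 and 0.01 m and y of tub_white in the frame of seat between -0.01 and 0.01 m and (z of tub_white in the frame of seat between -0.0085 and -0.0025 m or z of tub_white in the frame of seat between 0.03 and 0.036 m or z of tub_white in the frame of seat between 0.0685 and 0.0745 m or z of tub_white in the frame of seat between 0.107 and 0.113 m) and contact force between the fingers and tub_white below 0.1 N), for 0.2 s.
2. the plunger is pushed fully down (at least 10.5 of 12 mm), the crank not yet turned (under 0.3 rad) (value of joint plunger above 0.0105 m and value of joint crank below 0.3 rad), for 0.05 s.
3. the plunger is back up (value of joint plunger below 0.003 m), for 0.05 s.
4. the crank has made a full turn, to its stop (at least 6.2 rad) (value of joint crank above 6.2 rad), for 0.1 s.
At the end, for the whole second after the job is handed in: Every tub present is seated in one pile on the carrier tub (within 10 mm sideways, 3 mm in height, 0.1 rad in direction, 0.05 rad tilt), the kit part lies on the floor of the tray inside its walls, the crank is past 6.15 rad, the plunger is up, all at rest and let go (all of step 1 and x of kit_part in the frame of tray between -0.056 and 0.056 m and y of kit_part in the frame of tray between -0.046 and 0.046 m and height (world z) of kit_part below 0.022 m and linear speed of each of tub_blue, tub_yellow, tub_red, tub_white, kit_part below 0.02 m/s and value of joint crank above 6.15 rad and value of joint plunger below 0.003 m); the robot touches nothing.
It fails at once if a bystander is moved by more than 40 mm (distance of any of paint_pot, glue_jar, thinner, craft_knife, sanding_block, paint_jar2, sprue_card from where it was at the start of the episode above 0.04 m).
Of tub_blue, tub_yellow, tub_red, tub_white only 2 to 4 are there at a start; the rules pass over those that are not, and their reading is None.
At some moment in a run one of tub_blue, tub_yellow, tub_red, tub_white, kit_part may be knocked a few centimetres aside while the robot is not near it.
It also fails if it takes over 210 s, if anything falls off the work surface, if the arm or the gripper's body presses on something with over 40 N, if the wrist force passes 120 N, or if a joint passes its speed limit or range.

ROBOT

A 7-joint arm with a two-finger parallel gripper is mounted at the origin on the work surface. World frame = base frame: x ahead of the robot, y to its left, z up, the work surface at z = 0. Lengths are in m, angles in rad, forces in N, time in s.
With the tool pointing down it reaches from about 0.425 to 0.8 m from the base axis. Payload 8.3 kg.
Tool frame: the origin (TCP) lies on the centre line of the jaws, within the pads' length; the fingertips stand 19 mm ahead of it and the grasp point (between the pads) is the TCP (r.tip_extent is the distance from the TCP to the fingertips, in m); z points along the fingers, y is the line along which they close (so a half turn about z gives the same grasp; the last joint's range is limited). The gripper opens to 85 mm and grips with 20 to 120 N. Pads are 22 mm wide; open, the fingers measure 114 mm over their backs; the gripper's body (76 mm by 85 mm) begins 54 mm behind the grasp point. The pads swing forward as they close: fully open they stand 13 mm farther back than shut.
Start: joints at [-1.198, 0.383, 0.016, 1.37, -0.006, 1.388, -0.046], TCP at [0.264, 0.567, 0.25] pointing down, gripper open.
Joint ranges: [-2.95, 2.95], [-0.25, 2.06], [-1.52, 1.56], [0.18, 2.33], [-1.44, 4.58], [0.02, 2.06], [-3.01, 3.01]. Speed limits (rad/s): [2.39, 2.39, 3.01, 3.01, 3.14, 3.14, 3.14].

INTERFACE

Orientations are given as a rotation vector (axis times angle).
In Python, from station import r, vision gives the robot as it stands. The module is installed in compiled form; this text tells all that it offers.
- The arm moves only by the tool carry_out, never from a script. Its argument "plan" is a list that holds one entry, the list of rows, each a list of 4 numbers: the shift along the tool's x, y, z in cm, then the turn about the tool's z in degrees. In form: [[[x, y, z, yaw], ...]]. A call has exactly 5 rows; each row shifts and turns the commanded pose from where the row before left it, along the tool's axes as they then stand; what a row does not reach is not made up. A row lasts 1/12 s, in which the tool goes at most 41.7 mm and 7.16 degrees, less where a joint would pass 70% of its speed; a pose out of reach is approached as far as the arm can. A call with a gripper value outside its range is refused whole. "fingers" is the closure, from -1 (fully open) to 1 (shut), set as the call begins (left out, the last holds). The fingers move at their own pace and stop on an object; "squeeze" is the grip in N (left out, the last holds). Time passes only in rows, so rows that do not move let the fingers close, or fill a call up. It gives the time, the measured TCP pose, the force, the opening and the grip force at its end, in the units of the state.
- r.read_state(): the state, without advancing time (a new reading comes with each control period).
- vision.snapshot(name): name is "side" or "top"; returns a dict with "image" (384x512x3 uint8, blue, green, red), "z_map" (384x512 float32, m along the optical axis (not along the pixel's ray), 0 where there is no reading), "fov_y" (degrees; the focal length in pixels is half the picture's height over the tangent of half this angle, whatever the lens; pixels are square), "cx", "cy" (the principal point, pixels), "R" (3x3) and "t" (3): a world point X has camera coordinates R X + t. Camera axes: x right, y down, z forward; pixel columns grow to the right and rows downward; lengths in m; the calibration is good to about 2 mm. A picture is of the moment at which its call begins.
- r.job_done(): hands the job in; it is judged then, once.
The state is a dict: "t": time; "qpos": joint angles; "qd": joint speeds; "effort": joint torques, N m; "ee_pos": TCP position; "ee_rot": TCP orientation; "ft_force": force on the tool from outside, world axes, zero at the start; "moment": the same for the moment, N m; "gripper_width": finger opening in m; "finger_force": force on a finger pad.
Only numpy, scipy, OpenCV 4.12 (cv2) and the standard library are available. Lean on these libraries where they do the work, as an engineer would, in place of code of your own. Each camera call takes 0.05 s, during which the arm holds its last target. There are 200 camera calls.

## Working session

There is one attempt and no reset: what is moved stays moved. The work goes in short steps, Python scripts to look and compute and a tool call to move; the robot and the scene stay as the last step left them, time stands still between calls to the robot, and variables do not carry over. Pictures are saved under pics/ and viewed, at most 14 in all, crops included, and the job is handed in when it is done.

Besides the shell and the picture viewer there is one more tool, called after "Emit:" as name(argument=value, ...) on one line, values as JSON. carry_out: Moves the arm, as the interface text tells. Its arguments: {"type":"object","properties":{"plan":{"type":"array"},"fingers":{"type":"number"},"squeeze":{"type":"number"}},"required":["plan"]}

```bash
mkdir -p pics
cat > h.py <<'E'
import numpy as np, cv2
from station import r, vision
def snap(n):
    s=vision.snapshot(n); s['f']=192/np.tan(np.radians(s['fov_y'])/2); return s
def cloud(s):
    z=s['z_map']; v,u=np.mgrid[:384,:512]
    c=np.stack([(u-s['cx'])/s['f']*z,(v-s['cy'])/s['f']*z,z],-1)
    w=(c-s['t'])@s['R']; w[z==0]=np.nan; return w
def save(n,im,k=1): cv2.imwrite('pics/'+n,cv2.resize(im,None,fx=k,fy=k,interpolation=cv2.INTER_CUBIC))
E
python3 - <<'E'
from h import *
for n in ('top','side'):
    s=snap(n); save(n+'0.png',s['image'],1.56); np.savez(n+'0.npz',**{k:v for k,v in s.items()})
    print(n,s['fov_y'],s['cx'],s['cy'],-s['R'].T@s['t'],s['R'].round(3).tolist())
print(r.read_state())
E
```

```text
top 55.181404257778375 255.94835423775976 192.94314326444788 [0.29392073 0.01603979 1.11379213] [[-0.074, -0.997, 0.003], [-0.974, 0.072, -0.216], [0.215, -0.019, -0.976]]
side 52.02692921699378 260.18306795713005 197.17248912195143 [-0.00383797  0.84589036  1.1183315 ] [[-0.85, -0.526, 0.011], [-0.384, 0.607, -0.695], [0.359, -0.595, -0.719]]
{'t': 0.1, 'qpos': array([-1.19788383,  0.3841706 ,  0.01638986,  1.37103462, -0.00627421,
        1.38818388, -0.04651979]), 'qd': array([-0.00019649, -0.00331843, -0.0001334 , -0.00225393, -0.00033711,
       -0.00079229,  0.00161242]), 'effort': array([ 4.36672315e-03, -6.29135942e+01,  8.48234184e-01, -3.72752416e+01,
        1.68168009e-02,  1.06803817e-02, -4.30251896e-05]), 'ee_pos': array([0.26364986, 0.5662184 , 0.24937519]), 'ee_rot': array([-6.79044721e-01, -3.06699648e+00,  2.69576678e-03]), 'ft_force': array([ 0.42365091, -0.48223025, -0.94897416]), 'moment': array([-0.03382924, -0.01471738,  0.00384358]), 'finger_force': 0.0, 'gripper_width': 0.08534002092283278}
```

View pics/top0.png

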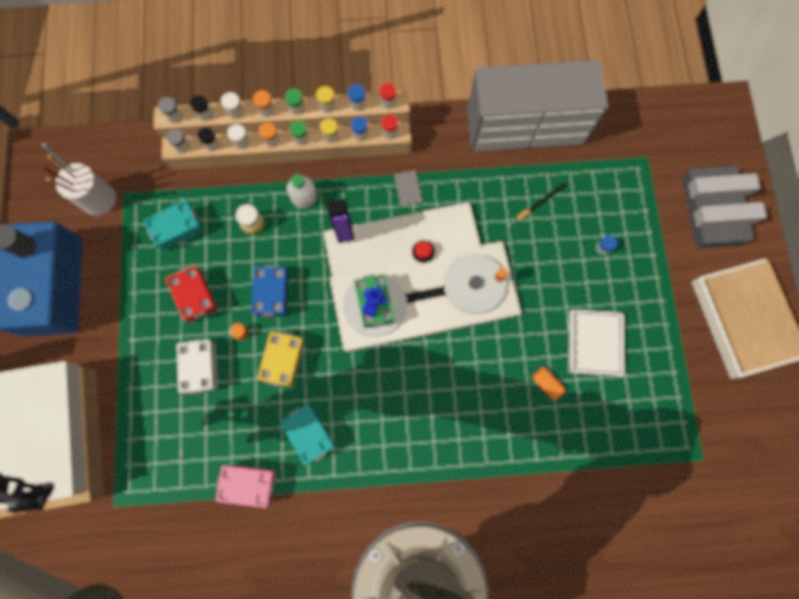

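View pics/side0.png

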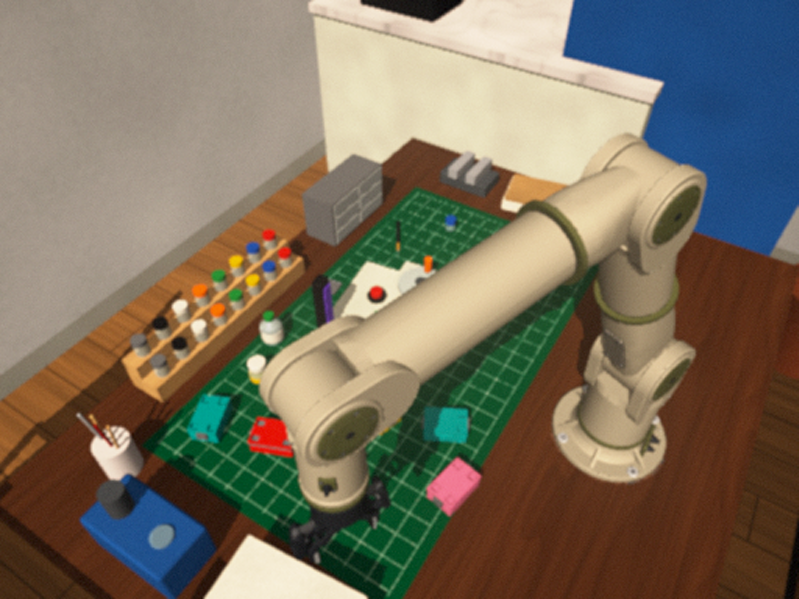

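The top picture, 800 px wide, shows red tub (190,292), blue tub (270,290), white tub (196,366) and yellow tub (280,358). The two teal tubs (172,224) and (307,434) and the pink one (245,486) have the same shape but the wrong colour. The pot is at (238,331). The station is in the middle: kit part on the carrier at (374,300), plunger (423,250), grip (503,274), tray (597,343).

```bash
cat >> h.py <<'E'
def blob(s,w,seed,zlo,zhi,rad=0.09):
    """connected patch in height band round seed pixel -> rect centre, sizes, yaw of long side (deg), z"""
    z=w[...,2]; m=((z>zlo)&(z<zhi)).astype(np.uint8)
    n,l=cv2.connectedComponents(m,connectivity=4); u,v=seed
    p=l[v-3:v+4,u-3:u+4]; p=p[p>0]
    if not len(p): return None
    k=l==np.bincount(p).argmax(); P=w[k]
    (c,sz,a)=cv2.minAreaRect((P[:,:2]*1000).astype(np.float32))
    if sz[0]<sz[1]: sz=sz[::-1]; a+=90
    a=(a+90)%180-90
    return np.round(c,1),np.round(sz,1),round(a,1),round(float(np.median(P[:,2]))*1000,1),int(k.sum())
E
python3 - <<'E'
from h import *
s=dict(np.load('top0.npz')); w=cloud(s)
k=1/1.5625
S=dict(red=(190,292),blue=(270,290),white=(196,366),yellow=(280,358),teal2=(307,434),pot=(238,331))
for n,(u,v) in S.items(): print(n,blob(s,w,(int(u*k),int(v*k)),.036 if n!='pot' else .02,.055))
for n,p,lo,hi in [('kit',(374,300),.085,.115),('lid',(374,318),.064,.078),('plunger',(423,250),.035,.08),('grip',(503,274),.055,.09),('tray',(597,312),.011,.03),('trayall',(597,343),.002,.03),('crankdisc',(476,300),.026,.04),('turntable',(395,320),.022,.04),('column',(338,208),.165,.2)]:
    u,v=p;print(n,blob(s,w,(int(u*k),int(v*k)),lo,hi), w[int(v*k),int(u*k)].round(3))
im=s['image'][130:270,100:350]; save('crop0.png',im,3.2)
E
```

```text
red (array([578.1, 396.7]), array([100.1,  60.6]), 22.0, 44.6, 646)
blue (array([572.2, 246.2]), array([96.4, 60.6]), -4.2, 44.6, 634)
white (array([436. , 386.8]), array([99. , 61.9]), 2.5, 44.8, 702)
yellow (array([438.3, 228.5]), array([98.7, 61.4]), -16.8, 44.8, 673)
teal2 (array([297. , 184.2]), array([98.5, 60.7]), 28.6, 44.7, 720)
pot (array([498.8, 309.9]), array([25.6, 25.1]), 43.3, 32.7, 71)
kit (array([527.5,  42.6]), array([61.7, 43. ]), -3.5, 98.6, 198) [0.523 0.044 0.101]
lid (array([532.8,  45.3]), array([100.3,  59.8]), 7.7, 72.3, 441) [0.497 0.047 0.074]
plunger (array([634.8, -56.3]), array([37.5, 36.6]), -68.6, 48.7, 105) [ 0.627 -0.055  0.049]
grip (array([ 564.5, -197.6]), array([18.7, 17.6]), 49.5, 78.3, 47) [ 0.561 -0.197  0.081]
tray (array([ 428.5, -377.9]), array([121.5, 101.6]), -7.6, 18.4, 257) [ 0.487 -0.386  0.021]
trayall (array([ 405. , -428.4]), array([362.9, 270. ]), -13.1, 4.2, 4180) [ 0.429 -0.383  0.003]
crankdisc (array([ 558.3, -151.7]), array([118.8, 116.4]), 19.8, 33.5, 1082) [ 0.524 -0.15   0.033]
turntable (array([528.7,  33.8]), array([150.2, 120.8]), -81.3, 28.8, 758) [0.491 0.009 0.073]
column (array([675.3,  94.3]), array([35.4, 29.8]), 87.9, 180.6, 156) [0.672 0.093 0.181]
```

View pics/crop0.png

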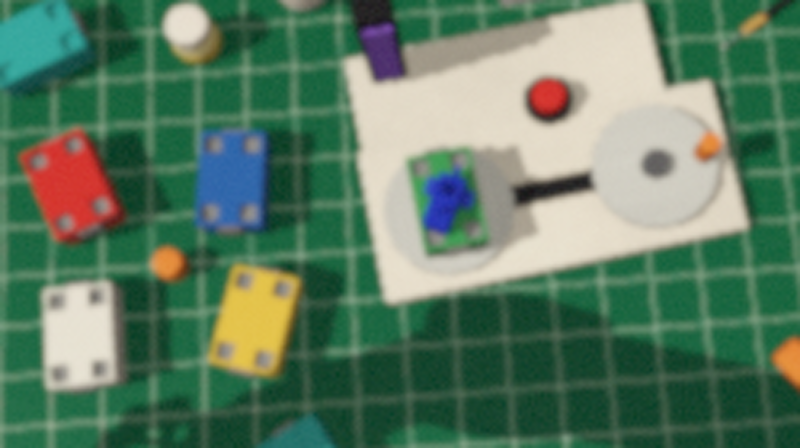

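Only red, blue, white and yellow match; the crop confirms the colours, with all four black-recessed lids visible at (70,187), (233,178), (82,335) and (257,320). I'll refine the poses from the recesses, and the kit part from its top.

```bash
cat >> h.py <<'E'
def lidpose(w,seed,top,yaw0=None,c0=None):
    """lid pose from top-surface points + fit of the 90x60 model; uses lid-height points only"""
    from scipy.optimize import minimize
    u,v=seed; z=w[...,2]
    m=((z>top-.0035)&(z<top+.004)).astype(np.uint8); n,l=cv2.connectedComponents(m,connectivity=4)
    p=l[v-4:v+5,u-4:u+5]; p=p[p>0]; P=w[l==np.bincount(p).argmax()][:,:2]*1000
    (c,sz,a)=cv2.minAreaRect(P.astype(np.float32)); 
    if sz[0]<sz[1]: a+=90
    a=(a+90)%180-90
    return np.round(c,1),np.round(sorted(sz),1),round(a,1),len(P)
def go(p,yaw,step=3.5,dyaw=6.5):
    """rows from present pose to p (m), tool y along world yaw (deg, mod 180). prints total & rows"""
    from scipy.spatial.transform import Rotation as Ro
    st=r.read_state(); R=Ro.from_rotvec(st['ee_rot']).as_matrix(); y=R[:,1]
    cur=np.degrees(np.arctan2(y[1],y[0])); d=(yaw-cur+90)%180-90
    # tool z down: tool yaw = -world yaw
    D=(np.array(p)-st['ee_pos'])*100
    n=int(max(np.ceil(np.linalg.norm(D)/step),np.ceil(abs(d)/dyaw),1)); n=-(-n//5)*5
    rows=[]
    for i in range(n):
        Ri=Ro.from_euler('z',d*i/n,degrees=True).as_matrix()@R
        rows.append((np.round(Ri.T@D/n,2)).tolist()+[round(-d/n,1)])
    print('at',st['ee_pos'].round(4),'cur',round(cur,1),'d',round(d,1),'q7',st['qpos'][6].round(2))
    for i in range(0,n,5): print(rows[i:i+5])
E
python3 - <<'E'
from h import *
s=dict(np.load('top0.npz')); w=cloud(s); k=1/1.5625
for n,(u,v,t) in dict(red=(190,292,.0445),blue=(270,290,.0445),white=(196,366,.0445),yellow=(280,358,.0445),carrier=(374,318,.0725)).items(): print(n,lidpose(w,(int(u*k),int(v*k)),t))
K=(w[...,2]>.078)&(np.hypot(w[...,0]-.53,w[...,1]-.045)<.07)
P=w[K]*1000; print(len(P),np.histogram(P[:,2],bins=[78,82,86,90,94,96,98,100,102,106,112]))
for lo,hi in((78,92),(94,97),(97,100.5),(100.5,120)):
    q=P[(P[:,2]>lo)&(P[:,2]<hi)]
    if len(q)>4: print(lo,len(q),cv2.minAreaRect(q[:,:2].astype(np.float32)),q.mean(0).round(1))
u0,u1,v0,v1=215,265,165,220
im=cv2.resize(s['image'][v0:v1,u0:u1],None,fx=7,fy=7,interpolation=cv2.INTER_CUBIC)
hm=np.nan_to_num(w[v0:v1,u0:u1,2]); hm=np.uint8(np.clip((hm-.06)/.05,0,1)*255)
hm=cv2.applyColorMap(cv2.resize(hm,None,fx=7,fy=7,interpolation=0),cv2.COLORMAP_JET)
save('kit.png',np.hstack([im,hm]))
print(r.tip_extent); go((.527,.043,.20),97.5)
E
```

```text
red (array([578.4, 397. ]), array([60.6, 99.1]), 22.3, 517)
blue (array([571.9, 246.2]), array([60.6, 95.8]), -4.2, 503)
white (array([436.2, 386.8]), array([61.9, 98.8]), 2.5, 540)
yellow (array([438.2, 228.6]), array([61.3, 98.5]), -16.8, 533)
carrier (array([531.7,  45.1]), array([59.8, 98. ]), 7.7, 344)
213 (array([ 7, 10, 38, 11,  5, 25, 54, 42, 17,  4]), array([ 78,  82,  86,  90,  94,  96,  98, 100, 102, 106, 112]))
78 64 ((527.4945068359375, 42.60123825073242), (43.02994918823242, 61.7139778137207), 86.53856658935547) [528.   42.1  87. ]
94 12 ((520.9993896484375, 46.990196228027344), (21.338319778442383, 40.149662017822266), 65.54750061035156) [520.4  44.6  96. ]
97 86 ((523.5452880859375, 46.99293899536133), (23.95183563232422, 49.3099479675293), 64.4875717163086) [523.4  47.8  98.9]
100.5 49 ((522.1437377929688, 46.906612396240234), (21.22809600830078, 48.420318603515625), 63.58320617675781) [522.1  46.4 102.4]
0.019
at [0.2636 0.5662 0.2494] cur 65.0 d 32.5 q7 -0.05
[[-2.3, -1.82, 0.25, np.float64(-1.6)], [-2.25, -1.88, 0.25, np.float64(-1.6)], [-2.19, -1.94, 0.25, np.float64(-1.6)], [-2.14, -2.0, 0.25, np.float64(-1.6)], [-2.08, -2.06, 0.25, np.float64(-1.6)]]
[[-2.02, -2.12, 0.25, np.float64(-1.6)], [-1.96, -2.18, 0.25, np.float64(-1.6)], [-1.9, -2.23, 0.25, np.float64(-1.6)], [-1.83, -2.29, 0.25, np.float64(-1.6)], [-1.77, -2.34, 0.25, np.float64(-1.6)]]
[[-1.7, -2.39, 0.25, np.float64(-1.6)], [-1.63, -2.43, 0.25, np.float64(-1.6)], [-1.56, -2.48, 0.25, np.float64(-1.6)], [-1.49, -2.52, 0.25, np.float64(-1.6)], [-1.42, -2.56, 0.25, np.float64(-1.6)]]
[[-1.34, -2.6, 0.25, np.float64(-1.6)], [-1.27, -2.64, 0.25, np.float64(-1.6)], [-1.2, -2.67, 0.25, np.float64(-1.6)], [-1.12, -2.71, 0.25, np.float64(-1.6)], [-1.04, -2.74, 0.25, np.float64(-1.6)]]
```

View pics/kit.png

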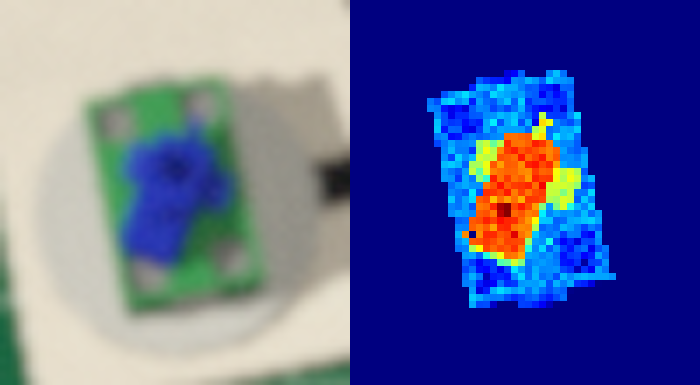

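Kit core: centre (523,47), long side at −25.5°, so the jaws close along 64.5°. The tool is already at 65°, so no turn is needed.

Emit:
carry_out(plan=[[[-3.03,-2.41,0.3,0],[-3.03,-2.41,0.3,0],[-3.03,-2.41,0.3,0],[-3.03,-2.41,0.3,0],[-3.03,-2.41,0.3,0]]], fingers=-1, squeeze=30)

```text
t: 0.52
ee_pos: [0.3506, 0.3914, 0.2347]
ee_rot: [-0.679, -3.067, 0.001]
ft_force: [1.1, -0.1, 0.3]
gripper_width: 0.0857
finger_force: 0.0
```

Emit:
carry_out(plan=[[[-3.03,-2.41,0.3,0],[-3.03,-2.41,0.3,0],[-3.03,-2.41,0.3,0],[-3.03,-2.41,0.3,0],[-3.03,-2.41,0.3,0]]])

```text
t: 0.93
ee_pos: [0.437, 0.2183, 0.22]
ee_rot: [-0.679, -3.067, 0.0]
ft_force: [2.1, -0.1, -0.4]
gripper_width: 0.0855
finger_force: 0.0
```

Emit:
carry_out(plan=[[[-3.03,-2.41,0.3,0],[-3.03,-2.41,0.3,0],[-3.03,-2.41,0.3,0],[-3.03,-2.41,0.3,0],[-3.03,-2.41,0.3,0]]])

```text
t: 1.35
ee_pos: [0.5235, 0.0452, 0.205]
ee_rot: [-0.679, -3.067, 0.0]
ft_force: [1.6, 1.0, 0.2]
gripper_width: 0.0853
finger_force: 0.0
```

Emit:
carry_out(plan=[[[0,0,0,0],[0,0,0,0],[0,0,0,0],[0,0,0,0],[0,0,0,0]]])

```text
t: 1.77
ee_pos: [0.5228, 0.0487, 0.2052]
ee_rot: [-0.675, -3.068, -0.001]
ft_force: [0.1, 0.4, 0.8]
gripper_width: 0.0852
finger_force: 0.0
```

Run:
```python
from h import *
go((.523,.047,.096),64.5)
```

```text
at [0.5228 0.0487 0.2052] cur 65.2 d -0.7 q7 1.06
[[-0.02, -0.03, 2.18, np.float64(0.1)], [-0.02, -0.03, 2.18, np.float64(0.1)], [-0.02, -0.03, 2.18, np.float64(0.1)], [-0.02, -0.03, 2.18, np.float64(0.1)], [-0.02, -0.03, 2.18, np.float64(0.1)]]
```

Emit:
carry_out(plan=[[[0,-0.1,2.2,0],[0,-0.1,2.2,0],[0,0,2.2,0],[0,0,2.2,0],[0,0,2.0,0]]])

```text
t: 2.18
ee_pos: [0.5219, 0.0466, 0.0962]
ee_rot: [-0.675, -3.068, -0.001]
ft_force: [-0.3, 0.0, -0.1]
gripper_width: 0.0855
finger_force: 0.0
```

Emit:
carry_out(plan=[[[0,0,0,0],[0,0,0,0],[0,0,0,0],[0,0,0,0],[0,0,0,0]]], fingers=1)

```text
t: 2.6
ee_pos: [0.5233, 0.0455, 0.0987]
ee_rot: [0.678, 3.065, 0.002]
ft_force: [0.1, -0.3, -0.1]
gripper_width: 0.0257
finger_force: 0.0
```

Emit:
carry_out(plan=[[[0,0,0,0],[0,0,0,0],[0,0,0,0],[0,0,0,0],[0,0,0,0]]])

```text
t: 3.02
ee_pos: [0.5233, 0.0455, 0.0988]
ee_rot: [0.678, 3.065, 0.002]
ft_force: [-1.0, 0.9, 6.6]
gripper_width: 0.0231
finger_force: 31.6
```

Emit:
carry_out(plan=[[[0,0,-1,0],[0,0,-2,0],[0,0,-2,0],[0,0,-2,0],[0,0,-1,0]]])

```text
t: 3.43
ee_pos: [0.5235, 0.0451, 0.1806]
ee_rot: [0.679, 3.064, 0.002]
ft_force: [1.1, -0.1, -1.1]
gripper_width: 0.0232
finger_force: 30.7
```

Run:
```python
from h import *
print(r.read_state()['gripper_width'],r.read_state()['finger_force'])
go((.4285,-.378,.12),64.5)
```

```text
0.02320202809571594 30.706889033317566
at [0.5235 0.0451 0.1806] cur 65.0 d -0.5 q7 1.07
[[-0.62, -2.83, 0.4, np.float64(0.0)], [-0.62, -2.82, 0.4, np.float64(0.0)], [-0.62, -2.82, 0.4, np.float64(0.0)], [-0.62, -2.82, 0.4, np.float64(0.0)], [-0.62, -2.82, 0.4, np.float64(0.0)]]
[[-0.62, -2.82, 0.4, np.float64(0.0)], [-0.63, -2.82, 0.4, np.float64(0.0)], [-0.63, -2.82, 0.4, np.float64(0.0)], [-0.63, -2.82, 0.4, np.float64(0.0)], [-0.63, -2.82, 0.4, np.float64(0.0)]]
[[-0.63, -2.82, 0.4, np.float64(0.0)], [-0.64, -2.82, 0.4, np.float64(0.0)], [-0.64, -2.82, 0.4, np.float64(0.0)], [-0.64, -2.82, 0.4, np.float64(0.0)], [-0.64, -2.82, 0.4, np.float64(0.0)]]
```

Emit:
carry_out(plan=[[[-0.63,-2.82,0,0],[-0.63,-2.82,0,0],[-0.63,-2.82,0,0],[-0.63,-2.82,0,0],[-0.63,-2.82,0,0]]])

```text
t: 3.85
ee_pos: [0.4908, -0.0971, 0.1776]
ee_rot: [0.679, 3.067, 0.0]
ft_force: [0.5, -0.4, 0.4]
gripper_width: 0.0236
finger_force: 30.7
```

Emit:
carry_out(plan=[[[-0.63,-2.82,0,0],[-0.63,-2.82,0,0],[-0.63,-2.82,0,0],[-0.63,-2.82,0,0],[-0.63,-2.82,0,0]]])

```text
t: 4.27
ee_pos: [0.4599, -0.2383, 0.1776]
ee_rot: [0.679, 3.067, 0.0]
ft_force: [1.1, 0.0, -1.5]
gripper_width: 0.0234
finger_force: 30.7
```

Emit:
carry_out(plan=[[[-0.63,-2.82,0,0],[-0.63,-2.82,0,0],[-0.63,-2.82,0,0],[-0.63,-2.82,0,0],[-0.63,-2.82,0,0]]])

```text
t: 4.68
ee_pos: [0.429, -0.3793, 0.1775]
ee_rot: [0.679, 3.067, 0.0]
ft_force: [1.0, -0.3, -0.1]
gripper_width: 0.0231
finger_force: 30.7
```

Emit:
carry_out(plan=[[[0,0,3,0],[0,0,3.5,0],[0,0,3.5,0],[0,0,3,0],[0,0,1.7,0]]])

```text
t: 5.1
ee_pos: [0.4284, -0.3768, 0.0276]
ee_rot: [-0.678, -3.064, -0.003]
ft_force: [-6.4, 15.4, 64.5]
gripper_width: 0.0232
finger_force: 42.3
```

Emit:
carry_out(plan=[[[0,0,0,0],[0,0,0,0],[0,0,0,0],[0,0,0,0],[0,0,0,0]]])

```text
t: 5.52
ee_pos: [0.4297, -0.3782, 0.0307]
ee_rot: [0.679, 3.067, -0.0]
ft_force: [-0.6, -0.6, -0.2]
gripper_width: 0.0233
finger_force: 35.6
```

Emit:
carry_out(plan=[[[0,0,0,0],[0,0,0,0],[0,0,0,0],[0,0,0,0],[0,0,0,0]]], fingers=0)

```text
t: 5.93
ee_pos: [0.4295, -0.3781, 0.0304]
ee_rot: [0.679, 3.067, -0.0]
ft_force: [-0.3, -0.6, 0.4]
gripper_width: 0.0425
finger_force: 0.0
```

Emit:
carry_out(plan=[[[0,0,-2,0],[0,0,-3,0],[0,0,-4,0],[0,0,-4,0],[0,0,-4,0]]])

```text
t: 6.35
ee_pos: [0.4289, -0.378, 0.202]
ee_rot: [-0.68, -3.066, 0.0]
ft_force: [1.5, -1.2, 0.4]
gripper_width: 0.0427
finger_force: 0.0
```

Emit:
carry_out(plan=[[[0.5,3.8,0,0],[0.5,3.8,0,0],[0.5,3.8,0,0],[0.5,3.8,0,0],[0.5,3.8,0,0]]], fingers=-1)

```text
t: 6.77
ee_pos: [0.4872, -0.1936, 0.2006]
ee_rot: [0.679, 3.067, 0.0]
ft_force: [0.8, -0.8, -0.1]
gripper_width: 0.0854
finger_force: 0.0
```

Run:
```python
from h import *
s=snap('top');w=cloud(s); save('after_kit.png',s['image'],1.5)
p=lambda u,v:(int(u/1.5625),int(v/1.5625))
for n,(u,v,t) in dict(red=(190,292,.0445),blue=(270,290,.0445),white=(196,366,.0445),yellow=(280,358,.0445),carrier=(374,318,.0725)).items(): 
  try: print(n,lidpose(w,p(u,v),t))
  except Exception as e: print(n,e)
q=w[(w[...,2]>.02)&(w[...,2]<.05)&(abs(w[...,0]-.4285)<.05)&(abs(w[...,1]+.378)<.05)]
print('kit',len(q),np.nanmean(q,0),np.nanmax(q[:,2]))
go((.572,.246,.15),85.8)
```

```text
red (array([578.7, 397.1]), array([60.6, 98.7]), 22.7, 492)
blue (array([571.6, 246.5]), array([60.4, 96.2]), -4.4, 477)
white (array([436.6, 386.8]), array([62.2, 96.9]), 3.6, 540)
yellow (array([437.8, 228.4]), array([61.4, 97.8]), -16.8, 537)
carrier (array([531.5,  45.1]), array([59.7, 99. ]), 7.7, 515)
kit 8 [ 0.40796938 -0.42150535  0.02121982] 0.02372649578634705
at [ 0.4906 -0.1845  0.2   ] cur 65.6 d 20.2 q7 1.56
[[0.69, 2.84, 0.35, np.float64(-1.3)], [0.62, 2.85, 0.35, np.float64(-1.3)], [0.56, 2.87, 0.35, np.float64(-1.3)], [0.49, 2.88, 0.35, np.float64(-1.3)], [0.42, 2.89, 0.35, np.float64(-1.3)]]
[[0.35, 2.9, 0.35, np.float64(-1.3)], [0.29, 2.91, 0.35, np.float64(-1.3)], [0.22, 2.91, 0.35, np.float64(-1.3)], [0.15, 2.92, 0.35, np.float64(-1.3)], [0.08, 2.92, 0.35, np.float64(-1.3)]]
[[0.01, 2.92, 0.35, np.float64(-1.3)], [-0.06, 2.92, 0.35, np.float64(-1.3)], [-0.13, 2.92, 0.35, np.float64(-1.3)], [-0.19, 2.91, 0.35, np.float64(-1.3)], [-0.26, 2.91, 0.35, np.float64(-1.3)]]
```

View pics/after_kit.png

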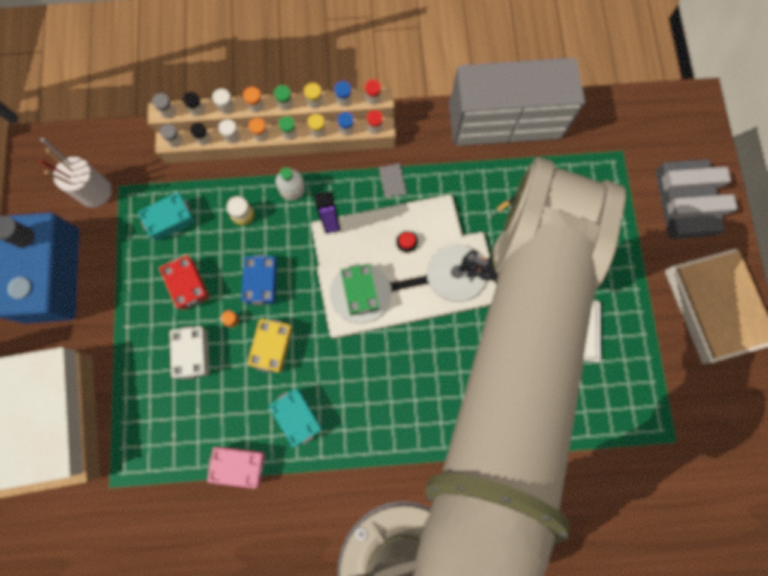

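The kit part is off the green lid (360,290), and the tubs have not moved. The arm hides the tray, so I'll check that later. Blue tub (258,278) next.

Emit:
carry_out(plan=[[[0.7,2.84,0.3,-1.3],[0.6,2.85,0.3,-1.3],[0.6,2.87,0.3,-1.3],[0.5,2.88,0.3,-1.3],[0.4,2.89,0.3,-1.3]]])

```text
t: 7.23
ee_pos: [0.5157, -0.051, 0.1853]
ee_rot: [0.503, 3.101, 0.0]
ft_force: [0.5, -0.6, -0.8]
gripper_width: 0.0853
finger_force: 0.0
```

Emit:
carry_out(plan=[[[0.4,2.9,0.3,-1.4],[0.3,2.9,0.3,-1.4],[0.2,2.9,0.3,-1.4],[0.1,2.9,0.3,-1.4],[0.1,2.9,0.3,-1.4]]])

```text
t: 7.65
ee_pos: [0.5445, 0.0917, 0.1702]
ee_rot: [0.312, 3.126, 0.0]
ft_force: [0.7, -0.4, -0.1]
gripper_width: 0.0856
finger_force: 0.0
```

Emit:
carry_out(plan=[[[0,2.92,0.3,-1.4],[-0.1,2.92,0.3,-1.4],[-0.1,2.92,0.3,-1.4],[-0.2,2.9,0.3,-1.4],[-0.2,2.9,0.3,-1.4]]])

```text
t: 8.07
ee_pos: [0.5724, 0.2347, 0.155]
ee_rot: [-0.121, -3.139, 0.0]
ft_force: [0.1, -0.1, -0.2]
gripper_width: 0.0855
finger_force: 0.0
```

Emit:
carry_out(plan=[[[0,0,0,0],[0,0,0,0],[0,0,0,0],[0,0,0,0],[0,0,0,0]]])

```text
t: 8.48
ee_pos: [0.5726, 0.232, 0.1556]
ee_rot: [0.126, 3.139, -0.001]
ft_force: [-0.0, -0.5, -0.1]
gripper_width: 0.0853
finger_force: 0.0
```

Run:
```python
from h import *
go((.5717,.2464,.028),85.7)
```

```text
at [0.5726 0.232  0.1556] cur 85.4 d 0.3 q7 1.15
[[0.04, 0.29, 2.55, np.float64(-0.1)], [0.04, 0.29, 2.55, np.float64(-0.1)], [0.04, 0.29, 2.55, np.float64(-0.1)], [0.04, 0.29, 2.55, np.float64(-0.1)], [0.04, 0.29, 2.55, np.float64(-0.1)]]
```

Emit:
carry_out(plan=[[[0,0.7,2.5,-0.1],[0,0.7,2.5,-0.1],[0,0,2.6,0],[0,0,2.6,0],[0,0,2.5,0]]])

```text
t: 8.9
ee_pos: [0.5734, 0.2467, 0.0274]
ee_rot: [0.119, 3.139, 0.0]
ft_force: [-0.6, 0.0, -0.4]
gripper_width: 0.0857
finger_force: 0.0
```

Emit:
carry_out(plan=[[[0,0,0,0],[0,0,0,0],[0,0,0,0],[0,0,0,0],[0,0,0,0]]], fingers=1, squeeze=40)

```text
t: 9.32
ee_pos: [0.5744, 0.2479, 0.0302]
ee_rot: [0.117, 3.137, 0.002]
ft_force: [0.7, 0.6, -1.0]
gripper_width: 0.0595
finger_force: 45.6
```

Emit:
carry_out(plan=[[[0,0,0,0],[0,0,0,0],[0,0,-1,0],[0,0,-2,0],[0,0,-2.5,0]]])

```text
t: 9.73
ee_pos: [0.5721, 0.2471, 0.0829]
ee_rot: [-0.117, -3.136, 0.003]
ft_force: [-0.4, -0.4, -0.5]
gripper_width: 0.0593
finger_force: 45.6
```

Emit:
carry_out(plan=[[[0,0,-2.5,0],[0,0,-2.5,0],[0,0,-2,0],[0,0,0,0],[0,0,0,0]]])

```text
t: 10.15
ee_pos: [0.5741, 0.2479, 0.1555]
ee_rot: [0.117, 3.136, 0.003]
ft_force: [0.3, 0.9, -2.3]
gripper_width: 0.0599
finger_force: 45.8
```

Run:
```python
from h import *
go((.5316,.0451,.15),97.7)
```

```text
at [0.5741 0.2479 0.1555] cur 85.7 d 12.0 q7 1.14
[[0.27, -2.05, 0.05, np.float64(-1.2)], [0.32, -2.05, 0.05, np.float64(-1.2)], [0.36, -2.04, 0.05, np.float64(-1.2)], [0.4, -2.03, 0.05, np.float64(-1.2)], [0.44, -2.02, 0.05, np.float64(-1.2)]]
[[0.49, -2.01, 0.05, np.float64(-1.2)], [0.53, -2.0, 0.05, np.float64(-1.2)], [0.57, -1.99, 0.05, np.float64(-1.2)], [0.61, -1.98, 0.05, np.float64(-1.2)], [0.65, -1.97, 0.05, np.float64(-1.2)]]
```

Emit:
carry_out(plan=[[[0.2,-2.05,0,-1.2],[0.3,-2.05,0,-1.2],[0.3,-2.05,0,-1.2],[0.4,-2.05,0,-1.2],[0.4,-2.0,0,-1.2]]])

```text
t: 10.57
ee_pos: [0.5527, 0.1449, 0.152]
ee_rot: [0.049, -3.139, 0.001]
ft_force: [-0.1, 0.4, -1.5]
gripper_width: 0.0594
finger_force: 45.8
```

Emit:
carry_out(plan=[[[0.5,-2.0,0,-1.2],[0.5,-2.0,0,-1.2],[0.5,-2.0,0,-1.2],[0.6,-2.0,0,-1.2],[0.6,-2.0,0,-1.2]]])

```text
t: 10.98
ee_pos: [0.5329, 0.0434, 0.1521]
ee_rot: [0.213, -3.132, 0.0]
ft_force: [-0.3, -0.1, -1.3]
gripper_width: 0.0599
finger_force: 45.8
```

Emit:
carry_out(plan=[[[0,0,0,0],[0,0,0,0],[0,0,0,0],[0,0,0,0],[0,0,0,0]]])

```text
t: 11.4
ee_pos: [0.5341, 0.0456, 0.1529]
ee_rot: [0.214, -3.134, -0.0]
ft_force: [0.5, 0.4, -1.7]
gripper_width: 0.0595
finger_force: 45.8
```

Run:
```python
from h import *
go((.5336,.0454,.11),97.7)
s=snap('top');w=cloud(s); 
i=s['image'].copy(); save('over1.png',i[120:260,150:330],4)
P=w[(w[...,2]>.155)&(w[...,2]<.18)&(np.hypot(w[...,0]-.53,w[...,1]-.045)<.07)]
print(len(P),cv2.minAreaRect((P[:,:2]*1000).astype(np.float32)))
for k in range(3): print(r.read_state()['ee_pos'].round(4)); snap('side')
```

```text
at [0.5341 0.0456 0.1529] cur 97.8 d -0.1 q7 1.65
[[0.01, -0.0, 0.86, np.float64(0.0)], [0.01, -0.0, 0.86, np.float64(0.0)], [0.01, -0.0, 0.86, np.float64(0.0)], [0.01, -0.0, 0.86, np.float64(0.0)], [0.01, -0.0, 0.86, np.float64(0.0)]]
0 ((0.0, 0.0), (0.0, 0.0), 0.0)
[0.5341 0.0455 0.153 ]
[0.5342 0.0453 0.1531]
[0.5342 0.0451 0.1531]
```

View pics/over1.png

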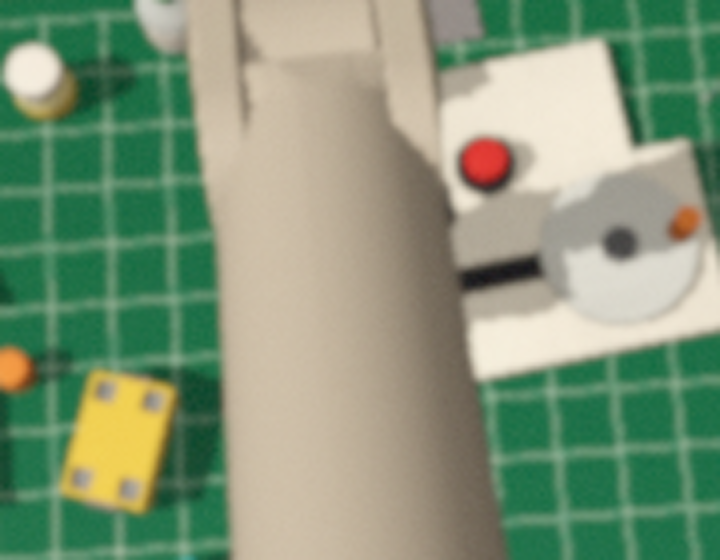

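The arm hides the pile from above, so I'm relying on the measured poses. Lowering now.

Emit:
carry_out(plan=[[[0,0,1.5,0],[0,0,1.5,0],[0,0,1.0,0],[0,0,0.6,0],[0,0,0.4,0]]])

```text
t: 12.02
ee_pos: [0.5338, 0.0444, 0.1025]
ee_rot: [0.212, -3.133, 0.0]
ft_force: [0.1, -0.6, -2.1]
gripper_width: 0.0591
finger_force: 45.8
```

Emit:
carry_out(plan=[[[0,0,0.3,0],[0,0,0.2,0],[0,0,0.2,0],[0,0,0.1,0],[0,0,0,0]]])

```text
t: 12.43
ee_pos: [0.5344, 0.0444, 0.0955]
ee_rot: [-0.212, 3.134, 0.0]
ft_force: [-0.7, 0.5, -0.3]
gripper_width: 0.0595
finger_force: 45.9
```

Emit:
carry_out(plan=[[[0,0,0,0],[0,0,0,0],[0,0,0,0],[0,0,0,0],[0,0,0,0]]])

```text
t: 12.85
ee_pos: [0.5342, 0.0445, 0.0953]
ee_rot: [-0.212, 3.134, 0.0]
ft_force: [0.4, -0.2, -0.9]
gripper_width: 0.0595
finger_force: 45.9
```

Emit:
carry_out(plan=[[[0,0,0.1,0],[0,0,0,0],[0,0,0,0],[0,0,0,0],[0,0,0,0]]])

```text
t: 13.27
ee_pos: [0.5343, 0.0445, 0.0952]
ee_rot: [-0.212, 3.134, 0.001]
ft_force: [-4.8, -0.3, 8.1]
gripper_width: 0.0597
finger_force: 47.1
```

Emit:
carry_out(plan=[[[0,0,0,0],[0,0,0,0],[0,0,0,0],[0,0,0,0],[0,0,0,0]]], fingers=-1)

```text
t: 13.68
ee_pos: [0.5342, 0.0444, 0.0942]
ee_rot: [0.212, -3.134, 0.0]
ft_force: [-0.3, 0.0, 0.4]
gripper_width: 0.0857
finger_force: 0.0
```

Emit:
carry_out(plan=[[[0,0,-1,0],[0,0,-2,0],[0,0,-2,0],[0,0,-2.5,0],[0,0,-2,0]]])

```text
t: 14.1
ee_pos: [0.5344, 0.0443, 0.1917]
ee_rot: [-0.211, 3.133, 0.0]
ft_force: [0.1, 0.5, -0.6]
gripper_width: 0.0855
finger_force: 0.0
```

Run:
```python
from h import *
go((.438,.2284,.15),73.2)
```

```text
at [0.5344 0.0443 0.1917] cur 97.7 d -24.5 q7 1.64
[[0.71, 1.95, 0.42, np.float64(2.5)], [0.79, 1.92, 0.42, np.float64(2.5)], [0.87, 1.89, 0.42, np.float64(2.5)], [0.95, 1.85, 0.42, np.float64(2.5)], [1.03, 1.8, 0.42, np.float64(2.5)]]
[[1.11, 1.76, 0.42, np.float64(2.5)], [1.18, 1.71, 0.42, np.float64(2.5)], [1.25, 1.66, 0.42, np.float64(2.5)], [1.32, 1.6, 0.41, np.float64(2.5)], [1.39, 1.54, 0.41, np.float64(2.5)]]
```

Emit:
carry_out(plan=[[[0.7,1.95,0,2.5],[0.8,1.92,0,2.5],[0.9,1.9,0,2.5],[0.9,1.85,0.4,2.5],[1.0,1.8,0.4,2.5]]])

```text
t: 14.52
ee_pos: [0.4865, 0.1374, 0.1823]
ee_rot: [0.134, 3.137, 0.001]
ft_force: [-0.3, 0.5, -0.4]
gripper_width: 0.0855
finger_force: 0.0
```

Emit:
carry_out(plan=[[[1.1,1.75,0.5,2.4],[1.2,1.7,0.5,2.4],[1.2,1.65,0.5,2.4],[1.3,1.6,0.5,2.4],[1.4,1.55,0.5,2.4]]])

```text
t: 14.93
ee_pos: [0.4389, 0.2292, 0.1569]
ee_rot: [0.462, 3.107, 0.001]
ft_force: [1.5, 0.4, 0.4]
gripper_width: 0.0856
finger_force: 0.0
```

Emit:
carry_out(plan=[[[0,0,0,0],[0,0,0,0],[0,0,0,0],[0,0,0,0],[0,0,0,0]]])

```text
t: 15.35
ee_pos: [0.4399, 0.2274, 0.1567]
ee_rot: [0.461, 3.107, 0.0]
ft_force: [-0.4, 0.0, 0.5]
gripper_width: 0.0857
finger_force: 0.0
```

```bash
cat >> h.py <<'E'
def near(w,x,y,lo,hi,rad=.075):
    """minAreaRect of points in height band near (x,y)"""
    k=(w[...,2]>lo)&(w[...,2]<hi)&(np.hypot(w[...,0]-x,w[...,1]-y)<rad)
    n,l,st,_=cv2.connectedComponentsWithStats(k.astype(np.uint8),connectivity=4)
    if n<2: return None
    P=w[l==1+st[1:,4].argmax()]*1000
    c,sz,a=cv2.minAreaRect(P[:,:2].astype(np.float32))
    if sz[0]<sz[1]: a+=90
    return np.round(c,1),np.round(sorted(sz),1),round((a+90)%180-90,1),np.median(P[:,2]).round(1),len(P)
E
python3 - <<'E'
from h import *
s=snap('top');w=cloud(s); save('p1.png',s['image'][100:290,90:440],2.2)
print('pile',near(w,.5316,.045,.105,.118))
for n,x,y in(('red',.578,.397),('white',.4365,.387),('yellow',.438,.228)): print(n,near(w,x,y,.041,.05))
print('kit',near(w,.4285,-.378,.022,.045,.05),'tray',near(w,.4285,-.378,.0145,.021,.1))
s=snap('side');w=cloud(s);print('side pile',near(w,.5316,.045,.105,.118),'y',near(w,.438,.228,.041,.05))
go((.438,.2284,.028),73.2)
E
```

```text
pile (array([534.2,  44.2]), array([60.1, 99.4]), 7.8, np.float64(111.4), 674)
red None
white (array([391.2, 422.8]), array([14.8, 38.8]), 4.8, np.float64(44.9), 48)
yellow (array([415.3, 224.4]), array([39.3, 47.7]), -15.7, np.float64(45.1), 122)
kit (array([ 434. , -379.8]), array([28.3, 61.8]), -26.1, np.float64(31.7), 153) tray (array([ 375.3, -339.8]), array([ 8.2, 40.9]), 70.9, np.float64(17.9), 21)
side pile (array([501.3,  33. ]), array([32.1, 47.8]), -74.4, np.float64(108.8), 54) y (array([433.2, 232. ]), array([61.2, 87.4]), -19.4, np.float64(43.1), 171)
at [0.4397 0.2277 0.1565] cur 73.2 d 0.0 q7 0.78
[[0.04, 0.0, 2.57, np.float64(-0.0)], [0.04, 0.0, 2.57, np.float64(-0.0)], [0.04, 0.0, 2.57, np.float64(-0.0)], [0.04, 0.0, 2.57, np.float64(-0.0)], [0.04, 0.0, 2.57, np.float64(-0.0)]]
```

View pics/p1.png

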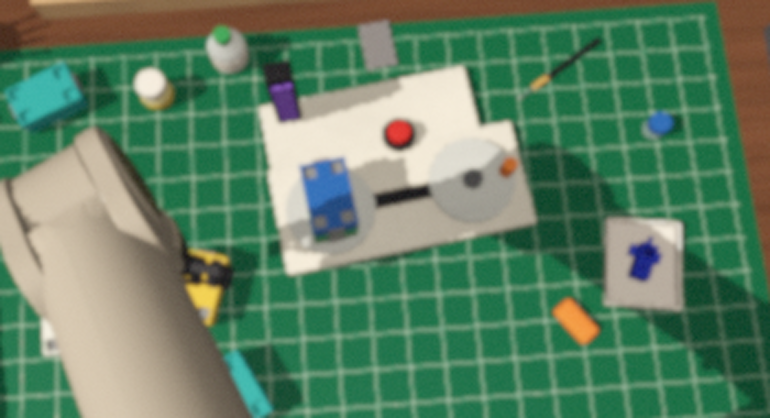

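Blue is seated on the carrier (328,200), with its lid at 111 mm. The kit part lies in the tray (643,260). Now yellow.

Emit:
carry_out(plan=[[[0.1,0,2.6,0],[0.1,0,2.6,0],[0,0,2.6,0],[0,0,2.6,0],[0,0,2.4,0]]])

```text
t: 15.87
ee_pos: [0.4373, 0.2285, 0.0271]
ee_rot: [0.459, 3.108, -0.0]
ft_force: [-0.1, -0.2, -0.6]
gripper_width: 0.0853
finger_force: 0.0
```

Emit:
carry_out(plan=[[[0,0,0,0],[0,0,0,0],[0,0,0,0],[0,0,0,0],[0,0,0,0]]], fingers=1)

```text
t: 16.28
ee_pos: [0.4382, 0.2295, 0.0297]
ee_rot: [0.458, 3.106, 0.003]
ft_force: [0.2, 0.5, -1.5]
gripper_width: 0.0595
finger_force: 43.6
```

Emit:
carry_out(plan=[[[0,0,0,0],[0,0,0,0],[0,0,-1,0],[0,0,-2,0],[0,0,-3,0]]])

```text
t: 16.7
ee_pos: [0.4357, 0.228, 0.0876]
ee_rot: [-0.458, -3.105, 0.005]
ft_force: [-0.1, 0.1, -1.3]
gripper_width: 0.0597
finger_force: 43.6
```

Emit:
carry_out(plan=[[[0,0,-3,0],[0,0,-3,0],[0,0,-3,0],[0,0,-1,0],[0,0,0,0]]])

```text
t: 17.12
ee_pos: [0.4388, 0.2298, 0.192]
ee_rot: [0.458, 3.103, 0.007]
ft_force: [0.1, 1.3, -1.3]
gripper_width: 0.0594
finger_force: 43.7
```

Run:
```python
from h import *
go((.5342,.0442,.18),97.8)
```

```text
at [0.4388 0.2298 0.192 ] cur 73.2 d 24.6 q7 0.77
[[-1.45, -1.5, 0.12, np.float64(-2.5)], [-1.38, -1.56, 0.12, np.float64(-2.5)], [-1.31, -1.62, 0.12, np.float64(-2.5)], [-1.24, -1.68, 0.12, np.float64(-2.5)], [-1.17, -1.73, 0.12, np.float64(-2.5)]]
[[-1.1, -1.78, 0.11, np.float64(-2.5)], [-1.02, -1.82, 0.11, np.float64(-2.5)], [-0.94, -1.86, 0.11, np.float64(-2.5)], [-0.86, -1.9, 0.11, np.float64(-2.5)], [-0.78, -1.94, 0.11, np.float64(-2.5)]]
```

Emit:
carry_out(plan=[[[-1.4,-1.5,0,-2.5],[-1.4,-1.55,0,-2.5],[-1.3,-1.6,0,-2.5],[-1.2,-1.7,0,-2.5],[-1.2,-1.7,0,-2.5]]])

```text
t: 17.53
ee_pos: [0.4839, 0.1355, 0.1865]
ee_rot: [-0.113, -3.137, 0.002]
ft_force: [-0.0, 0.1, -1.6]
gripper_width: 0.0597
finger_force: 43.6
```

Emit:
carry_out(plan=[[[-1.1,-1.8,0,-2.5],[-1.0,-1.8,0,-2.5],[-0.9,-1.9,0,-2.4],[-0.9,-1.9,0,-2.4],[-0.8,-1.9,0,-2.4]]])

```text
t: 17.95
ee_pos: [0.5321, 0.043, 0.1864]
ee_rot: [0.22, -3.131, 0.001]
ft_force: [-0.0, 0.8, -2.1]
gripper_width: 0.0593
finger_force: 43.6
```

Emit:
carry_out(plan=[[[0,0,0,0],[0,0,0,0],[0,0,0,0],[0,0,0,0],[0,0,0,0]]])

```text
t: 18.37
ee_pos: [0.5322, 0.0453, 0.1878]
ee_rot: [0.22, -3.133, -0.0]
ft_force: [-1.1, 0.5, -1.4]
gripper_width: 0.0597
finger_force: 43.6
```

Run:
```python
from h import *
go((.5342,.0442,.134),97.8)
```

```text
at [0.5322 0.0453 0.1878] cur 98.0 d -0.2 q7 1.64
[[-0.04, -0.03, 1.08, np.float64(0.0)], [-0.04, -0.03, 1.08, np.float64(0.0)], [-0.04, -0.03, 1.08, np.float64(0.0)], [-0.04, -0.03, 1.08, np.float64(0.0)], [-0.04, -0.03, 1.08, np.float64(0.0)]]
```

Emit:
carry_out(plan=[[[-0.1,-0.1,1.4,0],[-0.1,0,1.4,0],[0,0,0.8,0],[0,0,0.5,0],[0,0,0.4,0]]])

```text
t: 18.78
ee_pos: [0.5345, 0.0439, 0.1428]
ee_rot: [0.218, -3.133, 0.0]
ft_force: [0.9, -0.6, -0.8]
gripper_width: 0.0592
finger_force: 43.6
```

Emit:
carry_out(plan=[[[0,0,0.3,0],[0,0,0.2,0],[0,0,0.2,0],[0,0,0.2,0],[0,0,0.1,0]]])

```text
t: 19.2
ee_pos: [0.5351, 0.0435, 0.1336]
ee_rot: [-0.217, 3.133, 0.0]
ft_force: [-4.7, 0.2, 10.1]
gripper_width: 0.0592
finger_force: 44.8
```

Emit:
carry_out(plan=[[[0,0,0,0],[0,0,0,0],[0,0,0,0],[0,0,0,0],[0,0,0,0]]])

```text
t: 19.62
ee_pos: [0.5351, 0.0435, 0.1337]
ee_rot: [-0.217, 3.133, 0.0]
ft_force: [-2.7, -0.7, 4.8]
gripper_width: 0.0592
finger_force: 44.1
```

Emit:
carry_out(plan=[[[0,0,0,0],[0,0,0,0],[0,0,0,0],[0,0,0,0],[0,0,0,0]]], fingers=-1)

```text
t: 20.03
ee_pos: [0.5348, 0.0435, 0.1331]
ee_rot: [0.217, -3.134, 0.0]
ft_force: [-1.0, -0.0, -0.3]
gripper_width: 0.0855
finger_force: 0.0
```

Emit:
carry_out(plan=[[[0,0,-1,0],[0,0,-2,0],[0,0,-2,0],[0,0,-2,0],[0,0,-1,0]]])

```text
t: 20.45
ee_pos: [0.5359, 0.0434, 0.2166]
ee_rot: [-0.217, 3.13, 0.001]
ft_force: [0.2, -0.2, -0.1]
gripper_width: 0.0855
finger_force: 0.0
```

Run:
```python
from h import *
go((.4365,.3868,.16),93)
```

```text
at [0.5359 0.0434 0.2166] cur 97.9 d -4.9 q7 1.64
[[0.34, 2.36, 0.38, np.float64(0.3)], [0.36, 2.36, 0.38, np.float64(0.3)], [0.37, 2.35, 0.38, np.float64(0.3)], [0.38, 2.35, 0.38, np.float64(0.3)], [0.4, 2.35, 0.38, np.float64(0.3)]]
[[0.41, 2.35, 0.38, np.float64(0.3)], [0.42, 2.35, 0.38, np.float64(0.3)], [0.44, 2.34, 0.38, np.float64(0.3)], [0.45, 2.34, 0.38, np.float64(0.3)], [0.46, 2.34, 0.38, np.float64(0.3)]]
[[0.48, 2.34, 0.38, np.float64(0.3)], [0.49, 2.33, 0.38, np.float64(0.3)], [0.5, 2.33, 0.38, np.float64(0.3)], [0.52, 2.33, 0.38, np.float64(0.3)], [0.53, 2.32, 0.38, np.float64(0.3)]]
```

Emit:
carry_out(plan=[[[0.34,2.36,0,0.3],[0.36,2.36,0,0.3],[0.37,2.35,0,0.3],[0.38,2.35,0,0.3],[0.4,2.35,0.2,0.3]]])

```text
t: 20.87
ee_pos: [0.5012, 0.1589, 0.2118]
ee_rot: [-0.175, 3.136, 0.0]
ft_force: [-0.0, -0.4, 0.4]
gripper_width: 0.0855
finger_force: 0.0
```

Emit:
carry_out(plan=[[[0.41,2.35,0.5,0.3],[0.42,2.35,0.5,0.3],[0.44,2.35,0.5,0.3],[0.45,2.35,0.5,0.3],[0.46,2.35,0.5,0.3]]])

```text
t: 21.28
ee_pos: [0.4674, 0.2736, 0.1862]
ee_rot: [0.135, -3.139, -0.0]
ft_force: [0.1, 0.1, 0.5]
gripper_width: 0.0851
finger_force: 0.0
```

Run:
```python
from h import *
s=snap('top');w=cloud(s)
print('pile',near(w,.534,.044,.1435,.156))
for n,x,y in(('red',.578,.397),('white',.4365,.387)): print(n,near(w,x,y,.041,.05))
s=snap('side');w=cloud(s)
for n,x,y in(('red',.578,.397),('white',.4365,.387)): print(n,near(w,x,y,.041,.05))
go((.4365,.3868,.15),93)
```

```text
pile (array([536. ,  43.4]), array([59.9, 99.5]), 8.1, np.float64(150.1), 725)
red None
white None
red (array([573.6, 398.8]), array([62.3, 93.2]), 22.6, np.float64(43.1), 292)
white (array([406.5, 402.9]), array([60. , 91.1]), 3.5, np.float64(43.0), 290)
at [0.4651 0.2772 0.1852] cur 95.3 d -2.3 q7 1.12
[[0.36, 2.24, 0.71, np.float64(0.5)], [0.38, 2.23, 0.71, np.float64(0.5)], [0.4, 2.23, 0.71, np.float64(0.5)], [0.42, 2.23, 0.71, np.float64(0.5)], [0.44, 2.22, 0.71, np.float64(0.5)]]
```

White was knocked to about (411,401) after correcting for the side camera's offset. Approaching it there.

Emit:
carry_out(plan=[[[0.6,2.4,0.7,0.4],[0.6,2.4,0.7,0.3],[0.6,2.4,0.7,0.3],[0.7,2.4,0.7,0.3],[0.7,2.3,0.7,0.3]]])

```text
t: 21.8
ee_pos: [0.427, 0.3894, 0.1512]
ee_rot: [-0.09, 3.14, -0.0]
ft_force: [0.5, 0.1, 0.3]
gripper_width: 0.0853
finger_force: 0.0
```

Emit:
carry_out(plan=[[[0,0,0,0],[0,0,0,0],[0,0,0,0],[0,0,0,0],[0,0,0,0]]])

```text
t: 22.22
ee_pos: [0.4282, 0.3876, 0.1518]
ee_rot: [-0.088, 3.14, 0.0]
ft_force: [-0.2, 0.2, -0.3]
gripper_width: 0.0857
finger_force: 0.0
```

Run:
```python
from h import *
go((.4115,.401,.028),93.5)
s=snap('side'); save('w.png',s['image'][200:384,100:350],3)
w=cloud(s); print(near(w,.41,.40,.041,.05))
s=snap('top');w=cloud(s);save('w2.png',s['image'][150:290,60:250],4);print(near(w,.41,.40,.041,.05))
```

```text
at [0.4282 0.3876 0.1518] cur 93.2 d 0.3 q7 0.88
[[0.32, 0.29, 2.48, np.float64(-0.1)], [0.32, 0.29, 2.48, np.float64(-0.1)], [0.32, 0.29, 2.48, np.float64(-0.1)], [0.32, 0.29, 2.48, np.float64(-0.1)], [0.32, 0.29, 2.48, np.float64(-0.1)]]
(array([406.4, 402.7]), array([60.7, 91.4]), 3.5, np.float64(42.8), 310)
(array([399.9, 400.1]), array([62.6, 81.1]), 3.0, np.float64(45.3), 504)
```

View pics/w.png

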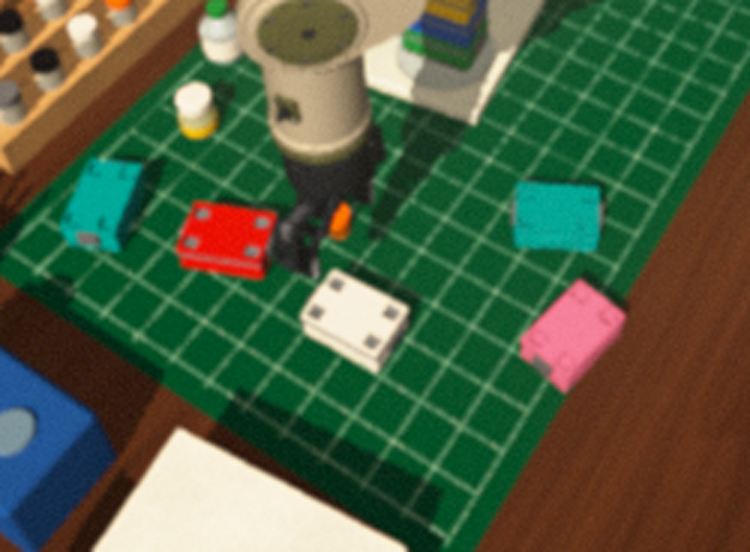

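The white tub (355,320) stands clear, with the red tub left of it. The top view's near-end edge gives its centre as (409,400).

Emit:
carry_out(plan=[[[0.6,0.5,1,0],[0.6,0.5,2,0],[0.6,0.4,2.5,0],[0,0,3.5,0],[0,0,3.4,0]]])

```text
t: 22.73
ee_pos: [0.4074, 0.4029, 0.0261]
ee_rot: [-0.093, 3.14, 0.003]
ft_force: [0.0, 0.1, -0.1]
gripper_width: 0.0859
finger_force: 0.0
```

Emit:
carry_out(plan=[[[0,0,0,0],[0,0,0,0],[0,0,0,0],[0,0,0,0],[0,0,0,0]]], fingers=1)

```text
t: 23.15
ee_pos: [0.4094, 0.4029, 0.0295]
ee_rot: [-0.091, 3.138, 0.004]
ft_force: [0.7, 0.9, -0.9]
gripper_width: 0.0597
finger_force: 48.3
```

Emit:
carry_out(plan=[[[0,0,0,0],[0,0,0,0],[0,0,-1,0],[0,0,-3,0],[0,0,-4,0]]])

```text
t: 23.57
ee_pos: [0.4066, 0.4001, 0.1059]
ee_rot: [0.091, -3.136, 0.007]
ft_force: [1.4, -0.1, -1.7]
gripper_width: 0.0595
finger_force: 48.3
```

Emit:
carry_out(plan=[[[0,0,-4,0],[0,0,-4,0],[0,0,-4,0],[0,0,-1.5,0],[0,0,0,0]]])

```text
t: 23.98
ee_pos: [0.41, 0.4033, 0.249]
ee_rot: [-0.091, 3.133, 0.012]
ft_force: [0.8, 0.6, -0.9]
gripper_width: 0.0592
finger_force: 48.5
```

Run:
```python
from h import *
go((.536,.0434,.23),98)
```

```text
at [0.41   0.4033 0.249 ] cur 93.3 d 4.7 q7 0.83
[[-0.7, -2.44, 0.11, np.float64(-0.3)], [-0.69, -2.45, 0.11, np.float64(-0.3)], [-0.67, -2.45, 0.11, np.float64(-0.3)], [-0.66, -2.46, 0.11, np.float64(-0.3)], [-0.65, -2.46, 0.11, np.float64(-0.3)]]
[[-0.63, -2.46, 0.11, np.float64(-0.3)], [-0.62, -2.47, 0.11, np.float64(-0.3)], [-0.61, -2.47, 0.11, np.float64(-0.3)], [-0.59, -2.47, 0.11, np.float64(-0.3)], [-0.58, -2.48, 0.11, np.float64(-0.3)]]
[[-0.57, -2.48, 0.11, np.float64(-0.3)], [-0.55, -2.48, 0.11, np.float64(-0.3)], [-0.54, -2.48, 0.11, np.float64(-0.3)], [-0.52, -2.49, 0.11, np.float64(-0.3)], [-0.51, -2.49, 0.11, np.float64(-0.3)]]
```

Emit:
carry_out(plan=[[[-0.7,-2.45,0,-0.3],[-0.7,-2.45,0,-0.3],[-0.7,-2.45,0,-0.3],[-0.7,-2.45,0,-0.3],[-0.6,-2.45,0,-0.3]]])

```text
t: 24.4
ee_pos: [0.4505, 0.2803, 0.2418]
ee_rot: [0.133, -3.138, 0.001]
ft_force: [1.0, -0.2, -0.8]
gripper_width: 0.0592
finger_force: 48.5
```

Emit:
carry_out(plan=[[[-0.6,-2.45,0,-0.3],[-0.6,-2.45,0,-0.3],[-0.6,-2.45,0,-0.3],[-0.6,-2.45,0,-0.3],[-0.6,-2.5,0,-0.3]]])

```text
t: 24.82
ee_pos: [0.4918, 0.1609, 0.2418]
ee_rot: [0.174, -3.136, 0.0]
ft_force: [0.0, -0.2, -1.8]
gripper_width: 0.0592
finger_force: 48.6
```

Emit:
carry_out(plan=[[[-0.6,-2.5,0,-0.3],[-0.5,-2.5,0,-0.3],[-0.5,-2.5,0,-0.3],[-0.5,-2.5,0,-0.3],[-0.5,-2.5,0,-0.3]]])

```text
t: 25.23
ee_pos: [0.5326, 0.04, 0.2419]
ee_rot: [0.215, -3.133, -0.0]
ft_force: [0.8, 0.2, -1.0]
gripper_width: 0.0598
finger_force: 48.6
```

Emit:
carry_out(plan=[[[0,0,0,0],[0,0,0,0],[0,0,0,0],[0,0,0,0],[0,0,0,0]]])

```text
t: 25.65
ee_pos: [0.5327, 0.0427, 0.2421]
ee_rot: [0.218, -3.133, -0.001]
ft_force: [-0.5, 0.4, -1.4]
gripper_width: 0.0593
finger_force: 48.5
```

Run:
```python
from h import *
go((.536,.0434,.173),98)
```

```text
at [0.5327 0.0427 0.2421] cur 98.0 d 0.0 q7 1.64
[[-0.07, 0.0, 1.38, np.float64(-0.0)], [-0.07, 0.0, 1.38, np.float64(-0.0)], [-0.07, 0.0, 1.38, np.float64(-0.0)], [-0.07, 0.0, 1.38, np.float64(-0.0)], [-0.07, 0.0, 1.38, np.float64(-0.0)]]
```

Emit:
carry_out(plan=[[[-0.1,0,1.5,0],[-0.1,0,1.5,0],[-0.1,0,1.5,0],[0,0,0.8,0],[0,0,0.5,0]]])

```text
t: 26.07
ee_pos: [0.5353, 0.0425, 0.1831]
ee_rot: [0.216, -3.132, 0.0]
ft_force: [0.0, -0.6, -1.3]
gripper_width: 0.0594
finger_force: 48.5
```

Emit:
carry_out(plan=[[[0,0,0.3,0],[0,0,0.3,0],[0,0,0.2,0],[0,0,0.2,0],[0,0,0.1,0]]])

```text
t: 26.48
ee_pos: [0.5362, 0.0418, 0.1735]
ee_rot: [-0.215, 3.134, 0.0]
ft_force: [0.4, -0.5, -1.4]
gripper_width: 0.0596
finger_force: 48.5
```

Emit:
carry_out(plan=[[[0,0,0,0],[0,0,0,0],[0,0,0,0],[0,0,0,0],[0,0,0,0]]])

```text
t: 26.9
ee_pos: [0.5361, 0.0418, 0.1734]
ee_rot: [-0.215, 3.134, 0.0]
ft_force: [0.6, 0.1, -1.7]
gripper_width: 0.0596
finger_force: 48.5
```

Emit:
carry_out(plan=[[[0,0,0.1,0],[0,0,0.1,0],[0,0,0,0],[0,0,0,0],[0,0,0,0]]])

```text
t: 27.32
ee_pos: [0.536, 0.0418, 0.1712]
ee_rot: [0.215, -3.134, 0.0]
ft_force: [-1.1, 0.5, -1.7]
gripper_width: 0.0592
finger_force: 48.5
```

Emit:
carry_out(plan=[[[0,0,0,0],[0,0,0,0],[0,0,0,0],[0,0,0,0],[0,0,0,0]]], fingers=-1)

```text
t: 27.73
ee_pos: [0.5361, 0.0418, 0.1714]
ee_rot: [-0.215, 3.134, 0.0]
ft_force: [0.4, 0.3, 0.4]
gripper_width: 0.0855
finger_force: 0.0
```

Emit:
carry_out(plan=[[[0,0,-1,0],[0,0,-2,0],[0,0,-2.5,0],[0,0,-2,0],[0,0,-1,0]]])

```text
t: 28.15
ee_pos: [0.5371, 0.0417, 0.2599]
ee_rot: [-0.214, 3.13, 0.001]
ft_force: [0.7, 0.8, 0.6]
gripper_width: 0.0854
finger_force: 0.0
```

Run:
```python
from h import *
s=snap('side');w=cloud(s); print(near(w,.578,.397,.041,.05))
go((.5785,.397,.17),112.5)
```

```text
(array([566.7, 394.9]), array([63. , 70.6]), 22.3, np.float64(43.3), 229)
at [0.5375 0.0418 0.2606] cur 97.8 d 14.7 q7 1.64
[[-0.59, 2.31, 0.61, np.float64(-1.0)], [-0.63, 2.3, 0.61, np.float64(-1.0)], [-0.67, 2.29, 0.61, np.float64(-1.0)], [-0.71, 2.28, 0.61, np.float64(-1.0)], [-0.75, 2.26, 0.61, np.float64(-1.0)]]
[[-0.78, 2.25, 0.61, np.float64(-1.0)], [-0.82, 2.24, 0.61, np.float64(-1.0)], [-0.86, 2.22, 0.61, np.float64(-1.0)], [-0.9, 2.21, 0.61, np.float64(-1.0)], [-0.94, 2.19, 0.61, np.float64(-1.0)]]
[[-0.97, 2.17, 0.61, np.float64(-1.0)], [-1.01, 2.16, 0.61, np.float64(-1.0)], [-1.05, 2.14, 0.61, np.float64(-1.0)], [-1.08, 2.12, 0.61, np.float64(-1.0)], [-1.12, 2.1, 0.61, np.float64(-1.0)]]
```

Emit:
carry_out(plan=[[[-0.6,2.3,0,-1],[-0.6,2.3,0,-1],[-0.7,2.3,0,-1],[-0.7,2.3,0,-1],[-0.7,2.3,0.5,-1]]])

```text
t: 28.62
ee_pos: [0.5489, 0.1644, 0.2511]
ee_rot: [0.357, -3.121, -0.001]
ft_force: [0.3, 0.5, 0.6]
gripper_width: 0.0857
finger_force: 0.0
```

Emit:
carry_out(plan=[[[-0.8,2.25,0.8,-1],[-0.8,2.25,0.8,-1],[-0.9,2.2,0.8,-1],[-0.9,2.2,0.8,-1],[-0.9,2.2,0.8,-1]]])

```text
t: 29.03
ee_pos: [0.5613, 0.2824, 0.2095]
ee_rot: [0.492, -3.101, 0.0]
ft_force: [-0.0, -0.7, 0.3]
gripper_width: 0.0855
finger_force: 0.0
```

Emit:
carry_out(plan=[[[-1,2.2,1,-1],[-1,2.15,1,-1],[-1,2.15,1,-1],[-1.1,2.1,1,-1],[-1.1,2.1,1,-1]]])

```text
t: 29.45
ee_pos: [0.5733, 0.4007, 0.159]
ee_rot: [0.627, -3.076, 0.0]
ft_force: [0.1, 0.7, 0.2]
gripper_width: 0.0852
finger_force: 0.0
```

Emit:
carry_out(plan=[[[0,0,0,0],[0,0,0,0],[0,0,0,0],[0,0,0,0],[0,0,0,0]]])

```text
t: 29.87
ee_pos: [0.5752, 0.3966, 0.1619]
ee_rot: [-0.619, 3.079, -0.0]
ft_force: [0.9, -0.3, 0.2]
gripper_width: 0.0853
finger_force: 0.0
```

Run:
```python
from h import *
s=snap('top');w=cloud(s)
print('pile',near(w,.536,.043,.181,.196)); print('red',near(w,.578,.397,.041,.05))
s=snap('side');w=cloud(s); print(near(w,.578,.397,.041,.05))
go((.5785,.397,.028),112.5)
```

```text
pile (array([537.8,  41.9]), array([59.6, 99.3]), 6.9, np.float64(188.6), 805)
red (array([579.1, 397.9]), array([60.8, 96.4]), 23.1, np.float64(45.1), 512)
(array([574.2, 398.2]), array([62.3, 90.3]), 22.8, np.float64(43.2), 286)
at [0.5752 0.3966 0.162 ] cur 112.8 d -0.3 q7 1.4
[[-0.06, -0.02, 2.68, np.float64(0.1)], [-0.06, -0.02, 2.68, np.float64(0.1)], [-0.06, -0.02, 2.68, np.float64(0.1)], [-0.06, -0.02, 2.68, np.float64(0.1)], [-0.06, -0.02, 2.68, np.float64(0.1)]]
```

White is seated (lid at 188.6 mm), with a little sideways drift in the pile. Grasping red.

Emit:
carry_out(plan=[[[-0.2,0,2.6,0],[-0.2,0,2.7,0],[0,0,2.7,0],[0,0,2.7,0],[0,0,2.7,0]]])

```text
t: 30.38
ee_pos: [0.5787, 0.3986, 0.0267]
ee_rot: [-0.62, 3.079, 0.001]
ft_force: [0.3, -0.5, -0.3]
gripper_width: 0.0853
finger_force: 0.0
```

Emit:
carry_out(plan=[[[0,0,0,0],[0,0,0,0],[0,0,0,0],[0,0,0,0],[0,0,0,0]]], fingers=1)

```text
t: 30.8
ee_pos: [0.5795, 0.3996, 0.0296]
ee_rot: [-0.621, 3.076, 0.002]
ft_force: [0.2, -0.2, -1.9]
gripper_width: 0.0591
finger_force: 48.7
```

Emit:
carry_out(plan=[[[0,0,0,0],[0,0,0,0],[0,0,-2,0],[0,0,-4,0],[0,0,-4,0]]])

```text
t: 31.22
ee_pos: [0.5771, 0.3981, 0.1266]
ee_rot: [0.621, -3.076, 0.003]
ft_force: [1.7, 0.4, -0.5]
gripper_width: 0.0595
finger_force: 48.7
```

Emit:
carry_out(plan=[[[0,0,-4,0],[0,0,-4,0],[0,0,-4,0],[0,0,-3,0],[0,0,0,0]]])

```text
t: 31.63
ee_pos: [0.5804, 0.4001, 0.287]
ee_rot: [-0.62, 3.068, 0.009]
ft_force: [0.4, 0.5, -0.4]
gripper_width: 0.0592
finger_force: 49.0
```

Run:
```python
from h import *
go((.535,.0432,.28),97.5)
```

```text
at [0.5804 0.4001 0.287 ] cur 112.8 d -15.3 q7 1.39
[[1.2, -2.08, 0.02, np.float64(1.0)], [1.17, -2.1, 0.02, np.float64(1.0)], [1.13, -2.12, 0.03, np.float64(1.0)], [1.09, -2.14, 0.03, np.float64(1.0)], [1.05, -2.16, 0.03, np.float64(1.0)]]
[[1.01, -2.17, 0.03, np.float64(1.0)], [0.97, -2.19, 0.03, np.float64(1.0)], [0.93, -2.21, 0.03, np.float64(1.0)], [0.9, -2.23, 0.03, np.float64(1.0)], [0.86, -2.24, 0.03, np.float64(1.0)]]
[[0.82, -2.26, 0.03, np.float64(1.0)], [0.78, -2.27, 0.03, np.float64(1.0)], [0.73, -2.28, 0.03, np.float64(1.0)], [0.69, -2.3, 0.03, np.float64(1.0)], [0.65, -2.31, 0.03, np.float64(1.0)]]
```

Emit:
carry_out(plan=[[[1.2,-2.1,0,1],[1.2,-2.1,0,1],[1.1,-2.1,0,1],[1.1,-2.15,0,1],[1.0,-2.15,0,1]]])

```text
t: 32.05
ee_pos: [0.5633, 0.2787, 0.2773]
ee_rot: [-0.486, 3.104, 0.0]
ft_force: [1.1, 0.2, -1.4]
gripper_width: 0.0596
finger_force: 48.9
```

Emit:
carry_out(plan=[[[1.0,-2.2,0,1],[1.0,-2.2,0,1],[0.9,-2.2,0,1],[0.9,-2.2,0,1],[0.9,-2.2,0,1]]])

```text
t: 32.47
ee_pos: [0.5482, 0.16, 0.2773]
ee_rot: [-0.35, 3.122, 0.0]
ft_force: [1.2, -0.3, -1.4]
gripper_width: 0.0596
finger_force: 48.9
```

Emit:
carry_out(plan=[[[0.8,-2.25,0,1],[0.8,-2.25,0,1],[0.7,-2.3,0,1.1],[0.7,-2.3,0,1.1],[0.6,-2.3,0,1.1]]])

```text
t: 32.88
ee_pos: [0.5341, 0.0402, 0.2773]
ee_rot: [-0.203, 3.135, 0.0]
ft_force: [0.1, -0.3, -0.8]
gripper_width: 0.0593
finger_force: 48.9
```

Emit:
carry_out(plan=[[[0,0,0,0],[0,0,0,0],[0,0,0,0],[0,0,0,0],[0,0,0,0]]])

```text
t: 33.3
ee_pos: [0.5345, 0.0435, 0.2771]
ee_rot: [0.209, -3.134, -0.0]
ft_force: [0.7, -0.8, -0.7]
gripper_width: 0.0595
finger_force: 48.9
```

Run:
```python
from h import *
go((.536,.0434,.211),97.5)
```

```text
at [0.5345 0.0435 0.2771] cur 97.6 d -0.1 q7 1.63
[[-0.03, -0.01, 1.32, np.float64(0.0)], [-0.03, -0.01, 1.32, np.float64(0.0)], [-0.03, -0.01, 1.32, np.float64(0.0)], [-0.03, -0.01, 1.32, np.float64(0.0)], [-0.03, -0.01, 1.32, np.float64(0.0)]]
```

Emit:
carry_out(plan=[[[-0.1,0.1,1.5,0],[0,0,1.5,0],[0,0,1.3,0],[0,0,0.7,0],[0,0,0.5,0]]])

```text
t: 33.72
ee_pos: [0.535, 0.0442, 0.2213]
ee_rot: [0.208, -3.133, 0.0]
ft_force: [-0.4, -0.7, -0.9]
gripper_width: 0.0592
finger_force: 48.9
```

Emit:
carry_out(plan=[[[0,0,0.3,0],[0,0,0.3,0],[0,0,0.2,0],[0,0,0.2,0],[0,0,0.1,0]]])

```text
t: 34.13
ee_pos: [0.5355, 0.0436, 0.2114]
ee_rot: [-0.206, 3.134, 0.0]
ft_force: [-0.6, 0.6, -1.7]
gripper_width: 0.0594
finger_force: 48.9
```

Emit:
carry_out(plan=[[[0,0,0,0],[0,0,0,0],[0,0,0,0],[0,0,0,0],[0,0,0,0]]])

```text
t: 34.55
ee_pos: [0.5354, 0.0436, 0.2114]
ee_rot: [-0.206, 3.135, 0.0]
ft_force: [-0.4, 0.5, -1.7]
gripper_width: 0.0599
finger_force: 48.9
```

Seat contact should be around 0.211. I'll lower a touch, release and retreat upward, then check before pressing the plunger.

Emit:
carry_out(plan=[[[0,0,0.1,0],[0,0,0.1,0],[0,0,0,0],[0,0,0,0],[0,0,0,0]]])

```text
t: 34.97
ee_pos: [0.5355, 0.0436, 0.2096]
ee_rot: [-0.206, 3.134, 0.0]
ft_force: [-0.6, -0.2, 3.2]
gripper_width: 0.0591
finger_force: 49.4
```

Emit:
carry_out(plan=[[[0,0,0,0],[0,0,0,0],[0,0,0,0],[0,0,0,0],[0,0,0,0]]], fingers=-1)

```text
t: 35.38
ee_pos: [0.5353, 0.0436, 0.2091]
ee_rot: [0.206, -3.135, 0.0]
ft_force: [-0.8, 0.2, 0.4]
gripper_width: 0.0854
finger_force: 0.0
```

Emit:
carry_out(plan=[[[0,0,-1,0],[0,0,-2,0],[0,0,-2.5,0],[0,0,-2,0],[0,0,-1,0]]])

```text
t: 35.8
ee_pos: [0.5363, 0.0435, 0.2979]
ee_rot: [-0.206, 3.131, 0.001]
ft_force: [0.5, -0.6, 0.3]
gripper_width: 0.0854
finger_force: 0.0
```

Run:
```python
from h import *
go((.63,-.24,.26),97.5)
```

```text
at [0.5363 0.0435 0.2979] cur 97.5 d -0.0 q7 1.62
[[-0.56, -2.93, 0.38, np.float64(0.0)], [-0.56, -2.93, 0.38, np.float64(0.0)], [-0.56, -2.93, 0.38, np.float64(0.0)], [-0.56, -2.93, 0.38, np.float64(0.0)], [-0.56, -2.93, 0.38, np.float64(0.0)]]
[[-0.56, -2.93, 0.38, np.float64(0.0)], [-0.56, -2.93, 0.38, np.float64(0.0)], [-0.56, -2.93, 0.38, np.float64(0.0)], [-0.56, -2.93, 0.38, np.float64(0.0)], [-0.56, -2.93, 0.38, np.float64(0.0)]]
```

Emit:
carry_out(plan=[[[-0.56,-2.9,0,0],[-0.56,-2.9,0,0],[-0.56,-2.9,0,0],[-0.56,-2.9,0,0],[-0.56,-2.9,0,0]]])

```text
t: 36.22
ee_pos: [0.5823, -0.0977, 0.2943]
ee_rot: [0.207, -3.135, -0.0]
ft_force: [0.4, 1.5, 0.0]
gripper_width: 0.0853
finger_force: 0.0
```

Emit:
carry_out(plan=[[[-0.56,-2.9,1,0],[-0.56,-2.9,1,0],[-0.56,-2.9,1,0],[-0.56,-2.9,1,0],[-0.56,-2.9,0.5,0]]], fingers=1)

```text
t: 36.63
ee_pos: [0.6288, -0.2375, 0.2475]
ee_rot: [0.207, -3.133, -0.001]
ft_force: [0.2, 0.2, -0.2]
gripper_width: 0.0258
finger_force: 0.0
```

Emit:
carry_out(plan=[[[0,0,0,0],[0,0,0,0],[0,0,0,0],[0,0,0,0],[0,0,0,0]]])

```text
t: 37.05
ee_pos: [0.6293, -0.235, 0.2499]
ee_rot: [-0.21, 3.134, 0.001]
ft_force: [0.6, -0.1, -0.2]
gripper_width: 0.0002
finger_force: 0.0
```

```bash
python3 - <<'E'
from h import *
s=snap('top');w=cloud(s); save('pile_t.png',s['image'][110:300,150:440],2)
print('pile',near(w,.536,.043,.219,.234)); 
print('plunger',near(w,.634,-.057,.044,.056,.03))
s=snap('side');w=cloud(s); save('pile_s.png',s['image'][130:260,170:330],3)
go((.6335,-.057,.09),97.5)
E
python3 -c "
import cv2,numpy as np
a=cv2.imread('pics/pile_t.png');b=cv2.imread('pics/pile_s.png');b=b[:, :]
h=max(a.shape[0],b.shape[0]);p=lambda i:cv2.copyMakeBorder(i,0,h-i.shape[0],0,0,0)
o=np.hstack([p(a),p(b)]);cv2.imwrite('pics/pile.png',cv2.resize(o,None,fx=790/o.shape[1],fy=790/o.shape[1]))"
```

```text
pile (array([535.6,  43.3]), array([59.8, 99.5]), 7.3, np.float64(227.0), 875)
plunger (array([631.7, -56.8]), array([27.4, 29.2]), -4.6, np.float64(49.1), 81)
at [ 0.6292 -0.2353  0.2499] cur 97.6 d -0.1 q7 2.18
[[-0.28, 1.76, 1.6, np.float64(0.0)], [-0.28, 1.76, 1.6, np.float64(0.0)], [-0.28, 1.76, 1.6, np.float64(0.0)], [-0.28, 1.76, 1.6, np.float64(0.0)], [-0.28, 1.76, 1.6, np.float64(0.0)]]
[[-0.28, 1.76, 1.6, np.float64(0.0)], [-0.28, 1.76, 1.6, np.float64(0.0)], [-0.28, 1.76, 1.6, np.float64(0.0)], [-0.27, 1.76, 1.6, np.float64(0.0)], [-0.27, 1.76, 1.6, np.float64(0.0)]]
```

View pics/pile.png

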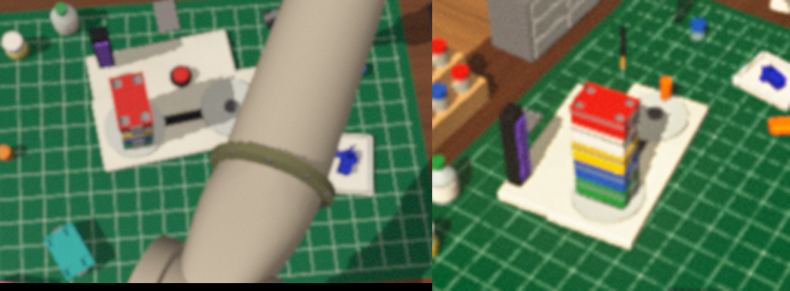

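The pile is complete: red on top at (130,95), lid at 227 mm, 7.3°, and the kit part is in the tray (347,160). Before going down to the plunger, I'll check that the forearm clears the pile.

Run:
```python
from h import *
st=r.read_state(); T=st['ee_pos']; print(st['qpos'].round(2))
W=np.concatenate([cloud(snap(n)).reshape(-1,3) for n in('top','side')])
e=T[:2]/np.hypot(*T[:2]); f=np.array([-e[1],e[0]])
d=W-T; s=d[:,:2]@e; l=d[:,:2]@f; z=d[:,2]
k=(abs(l)<.2)&(z>.03)&(s>-.5)&(s<.15)&~((abs(W[:,0]-.535)<.07)&(abs(W[:,1]-.043)<.06)&(W[:,2]<.24))
for a in np.arange(-.5,.15,.05):
    m=k&(s>=a)&(s<a+.05)
    if m.sum()>5: print(round(a,2),m.sum(),'l',np.percentile(l[m],[1,99]).round(3),'z above TCP',np.percentile(z[m],[1,50,99]).round(3), 'z of +l edge',z[m&(l>np.percentile(l[m],95))].min().round(3))
```

```text
[-0.02  0.52  0.53  1.24 -0.26  1.44  2.18]
-0.5 6152 l [0.022 0.133] z above TCP [0.298 0.439 0.464] z of +l edge 0.389
-0.45 5692 l [0.017 0.131] z above TCP [0.331 0.441 0.463] z of +l edge 0.379
-0.4 3700 l [0.008 0.114] z above TCP [0.371 0.434 0.443] z of +l edge 0.365
-0.35 3762 l [-0.01   0.093] z above TCP [0.352 0.427 0.439] z of +l edge 0.358
-0.3 3076 l [-0.009  0.082] z above TCP [0.355 0.418 0.428] z of +l edge 0.36
-0.25 2807 l [-0.015  0.076] z above TCP [0.347 0.412 0.422] z of +l edge 0.349
-0.2 2523 l [-0.02  0.07] z above TCP [0.34  0.405 0.415] z of +l edge 0.347
-0.15 2299 l [-0.026  0.065] z above TCP [0.334 0.399 0.409] z of +l edge 0.341
-0.1 2551 l [-0.037  0.059] z above TCP [0.319 0.391 0.402] z of +l edge 0.309
-0.05 3844 l [-0.042  0.056] z above TCP [0.05  0.383 0.395] z of +l edge 0.06
-0.0 1322 l [-0.047  0.054] z above TCP [0.071 0.385 0.393] z of +l edge 0.311
0.05 6 l [0.04  0.042] z above TCP [0.326 0.336 0.353] z of +l edge 0.342
```

The forearm's underside stays about 0.29 m above the TCP, well clear of the pile.

Emit:
carry_out(plan=[[[-0.26,1.77,1.5,0],[-0.26,1.77,1.5,0],[-0.26,1.77,1.5,0],[-0.26,1.77,1.5,0],[-0.26,1.77,1.5,0]]], fingers=1)

```text
t: 37.67
ee_pos: [0.6301, -0.1459, 0.1739]
ee_rot: [-0.207, 3.134, 0.0]
ft_force: [0.2, 0.3, -0.0]
gripper_width: 0.0
finger_force: 0.0
```

Emit:
carry_out(plan=[[[-0.26,1.77,1.5,0],[-0.26,1.77,1.5,0],[-0.26,1.77,1.5,0],[-0.26,1.77,1.5,0],[-0.26,1.77,1.5,0]]])

```text
t: 38.08
ee_pos: [0.6314, -0.0565, 0.0989]
ee_rot: [-0.207, 3.134, 0.0]
ft_force: [0.8, -0.0, 0.4]
gripper_width: -0.0005
finger_force: 0.0
```

Emit:
carry_out(plan=[[[0,0,0,0],[0,0,0,0],[0,0,0,0],[0,0,0,0],[0,0,0,0]]])

```text
t: 38.5
ee_pos: [0.6319, -0.0592, 0.1003]
ee_rot: [-0.203, 3.133, -0.001]
ft_force: [-0.1, 0.3, -0.8]
gripper_width: -0.0003
finger_force: 0.0
```

Run:
```python
from h import *
go((.632,-.057,.067),97.5)
```

```text
at [ 0.6319 -0.0592  0.1003] cur 97.4 d 0.1 q7 1.93
[[-0.01, 0.04, 0.67, np.float64(-0.0)], [-0.01, 0.04, 0.67, np.float64(-0.0)], [-0.01, 0.04, 0.67, np.float64(-0.0)], [-0.01, 0.04, 0.67, np.float64(-0.0)], [-0.01, 0.04, 0.67, np.float64(-0.0)]]
```

Emit:
carry_out(plan=[[[0,0.1,1,0],[0,0,1,0],[0,0,0.7,0],[0,0,0.4,0],[0,0,0.3,0]]])

```text
t: 38.92
ee_pos: [0.6304, -0.0567, 0.064]
ee_rot: [0.206, -3.132, -0.0]
ft_force: [-3.1, 1.2, 4.4]
gripper_width: 0.0
finger_force: 2.1
```

Emit:
carry_out(plan=[[[0,0,0.3,0],[0,0,0.3,0],[0,0,0.2,0],[0,0,0.2,0],[0,0,0.1,0]]])

```text
t: 39.33
ee_pos: [0.631, -0.0568, 0.0551]
ee_rot: [0.206, -3.134, -0.001]
ft_force: [-10.8, 2.5, 17.7]
gripper_width: 0.0006
finger_force: 9.0
```

Emit:
carry_out(plan=[[[0,0,0.1,0],[0,0,0,0],[0,0,0,0],[0,0,0,0],[0,0,0,0]]])

```text
t: 39.75
ee_pos: [0.631, -0.0568, 0.0551]
ee_rot: [0.206, -3.135, -0.001]
ft_force: [-10.3, 2.0, 18.4]
gripper_width: 0.0
finger_force: 8.7
```

Emit:
carry_out(plan=[[[0,0,-1,0],[0,0,-2,0],[0,0,-2.5,0],[0,0,-2.5,0],[0,0,-2,0]]])

```text
t: 40.17
ee_pos: [0.632, -0.0569, 0.1553]
ee_rot: [-0.206, 3.133, -0.001]
ft_force: [0.3, 0.3, -0.1]
gripper_width: 0.0001
finger_force: 0.0
```

Emit:
carry_out(plan=[[[0,-2.5,0,0],[0,-2.5,0,0],[0,-2.5,0,0],[0,-2.5,0,0],[0,-2.5,0,0]]], fingers=0.1)

```text
t: 40.58
ee_pos: [0.6481, -0.1818, 0.1534]
ee_rot: [-0.207, 3.134, -0.001]
ft_force: [-0.7, 0.2, -0.5]
gripper_width: 0.0387
finger_force: 0.0
```

Run:
```python
from h import *
s=snap('top');w=cloud(s)
print('pile',near(w,.536,.043,.219,.234)); print('plunger',near(w,.634,-.057,.034,.056,.03)); print('grip',near(w,.5645,-.1976,.06,.088,.03))
s=snap('side');w=cloud(s);print('grip side',near(w,.5645,-.1976,.06,.088,.03))
go((.564,-.197,.13),97.5)
```

```text
pile (array([535.3,  43.3]), array([59.7, 99.1]), 7.4, np.float64(226.9), 871)
plunger (array([630.9, -53.6]), array([35.7, 40.2]), 15.5, np.float64(48.4), 111)
grip None
grip side (array([ 561.1, -195.7]), array([17. , 17.2]), 5.4, np.float64(72.6), 22)
at [ 0.6468 -0.1873  0.1534] cur 97.1 d 0.4 q7 2.11
[[1.67, 0.01, 0.47, np.float64(-0.1)], [1.67, 0.02, 0.47, np.float64(-0.1)], [1.67, 0.02, 0.47, np.float64(-0.1)], [1.67, 0.02, 0.47, np.float64(-0.1)], [1.67, 0.02, 0.47, np.float64(-0.1)]]
```

Emit:
carry_out(plan=[[[1.65,0,0.5,0],[1.65,0,0.5,0],[1.65,0,0.4,0],[1.65,0,0.4,0],[1.65,0,0.4,0]]])

```text
t: 41.1
ee_pos: [0.5654, -0.191, 0.131]
ee_rot: [-0.207, 3.134, -0.0]
ft_force: [0.5, -0.4, 0.3]
gripper_width: 0.0382
finger_force: 0.0
```

Emit:
carry_out(plan=[[[0,0,0,0],[0,0,0,0],[0,0,0,0],[0,0,0,0],[0,0,0,0]]])

```text
t: 41.52
ee_pos: [0.5668, -0.191, 0.1314]
ee_rot: [-0.208, 3.134, -0.0]
ft_force: [-0.1, 0.4, 0.1]
gripper_width: 0.0383
finger_force: 0.0
```

Run:
```python
from h import *
go((.5643,-.1973,.064),97.5)
s=snap('side'); a=s['image'][150:250,190:330]; save('lamp.png',a,5)
s=snap('top')
```

```text
at [ 0.5668 -0.191   0.1314] cur 97.6 d -0.1 q7 2.16
[[0.07, -0.12, 1.35, np.float64(0.0)], [0.07, -0.12, 1.35, np.float64(0.0)], [0.07, -0.12, 1.35, np.float64(0.0)], [0.07, -0.12, 1.35, np.float64(0.0)], [0.07, -0.12, 1.35, np.float64(0.0)]]
```

View pics/lamp.png

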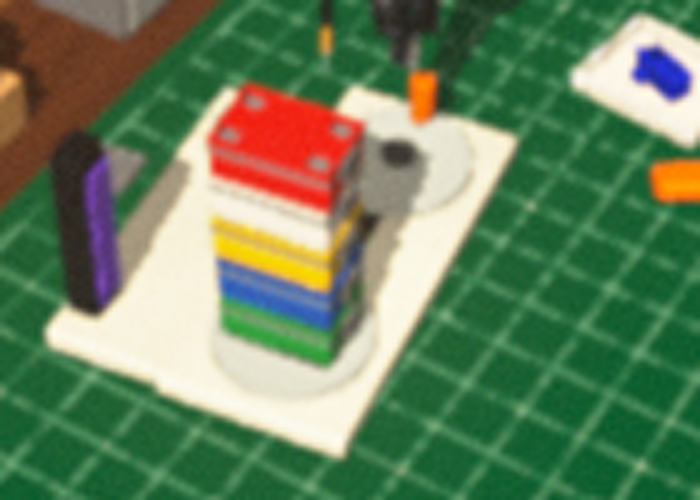

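The pile of green, blue, yellow, white and red stands straight (285,230), and the jaws are above the orange grip (424,95). Next: down onto the grip and close.

Emit:
carry_out(plan=[[[0.1,-0.3,1,0],[0.1,-0.3,1,0],[0.1,0,1.6,0],[0,0,1.6,0],[0,0,1.4,0]]])

```text
t: 42.03
ee_pos: [0.5628, -0.1981, 0.063]
ee_rot: [0.205, -3.133, -0.0]
ft_force: [-0.2, 0.6, 0.5]
gripper_width: 0.0383
finger_force: 0.0
```

Emit:
carry_out(plan=[[[0,0,0,0],[0,0,0,0],[0,0,0,0],[0,0,0,0],[0,0,0,0]]], fingers=1, squeeze=20)

```text
t: 42.45
ee_pos: [0.562, -0.1987, 0.0632]
ee_rot: [0.204, -3.131, 0.001]
ft_force: [3.3, -5.5, -20.8]
gripper_width: 0.0194
finger_force: 21.8
```

Emit:
carry_out(plan=[[[0,0,0,0],[0,0,0,0],[0,0,0,0],[0,0,0,0],[0,0,0,0]]])

```text
t: 42.87
ee_pos: [0.562, -0.1987, 0.0632]
ee_rot: [0.204, -3.131, 0.001]
ft_force: [2.8, -5.7, -20.7]
gripper_width: 0.0195
finger_force: 21.8
```

```bash
cat > cr.py <<'E'
from h import *
from scipy.spatial.transform import Rotation as Ro
st=r.read_state(); R=Ro.from_rotvec(st['ee_rot']).as_matrix(); p=st['ee_pos']; C=np.array([.5583,-.1517])
d=p[:2]-C; a=np.degrees(np.arctan2(d[1],d[0])); print(p.round(4),'r',np.hypot(*d).round(4),'ang',a.round(1),'turned',(a+82.4).round(1),st['ft_force'].round(1),st['gripper_width'].round(4))
import sys; n=int(sys.argv[1]); step=float(sys.argv[2])
q=np.radians(a+step*np.arange(n+1)); P=C+.0463*np.c_[np.cos(q),np.sin(q)]; P[0]=p[:2]
D=np.c_[np.diff(P,axis=0),np.zeros(n)]@R*100
for i in range(0,n,5): print([[round(x,2),round(y,2),0,0] for x,y,_ in D[i:i+5]])
E
python3 cr.py 15 10
```

```text
Traceback (most recent call last):
  File "cr.py", line 4, in <module>
    d=p[:2]-C; a=np.degrees(np.arctan2(d[1],d[0])); print(p.round(4),'r',np.hypot(*d).round(4),'ang',a.round(1),'turned',(a+82.4).round(1),st['ft_force'].round(1),st['gripper_width'].round(4))
                                                                                                                                                                   ^^^^^^^^^^^^^^^^^^^^^^^^^
AttributeError: 'float' object has no attribute 'round'
```

```bash
sed -i "s/st\['gripper_width'\].round(4)/st['gripper_width']/" cr.py; python3 cr.py 15 10
```

```text
[ 0.562  -0.1987  0.0632] r 0.0472 ang -85.5 turned -3.1 [  2.8  -5.7 -20.7] 0.01954231831565074
[[np.float64(-0.81), np.float64(0.12), 0, 0], [np.float64(-0.79), np.float64(0.17), 0, 0], [np.float64(-0.75), np.float64(0.3), 0, 0], [np.float64(-0.68), np.float64(0.43), 0, 0], [np.float64(-0.6), np.float64(0.54), 0, 0]]
[[np.float64(-0.5), np.float64(0.64), 0, 0], [np.float64(-0.38), np.float64(0.71), 0, 0], [np.float64(-0.25), np.float64(0.77), 0, 0], [np.float64(-0.11), np.float64(0.8), 0, 0], [np.float64(0.03), np.float64(0.81), 0, 0]]
[[np.float64(0.17), np.float64(0.79), 0, 0], [np.float64(0.3), np.float64(0.75), 0, 0], [np.float64(0.43), np.float64(0.68), 0, 0], [np.float64(0.54), np.float64(0.6), 0, 0], [np.float64(0.64), np.float64(0.5), 0, 0]]
```

Emit:
carry_out(plan=[[[-0.81,0.12,0,0],[-0.79,0.17,0,0],[-0.75,0.3,0,0],[-0.68,0.43,0,0],[-0.6,0.54,0,0]]])

```text
t: 43.28
ee_pos: [0.5959, -0.1764, 0.0632]
ee_rot: [0.206, -3.129, -0.003]
ft_force: [-8.0, 0.8, -18.9]
gripper_width: 0.0192
finger_force: 21.9
```

Emit:
carry_out(plan=[[[-0.5,0.64,0,0],[-0.38,0.71,0,0],[-0.25,0.77,0,0],[-0.11,0.8,0,0],[0.03,0.81,0,0]]])

```text
t: 43.7
ee_pos: [0.6003, -0.1395, 0.0631]
ee_rot: [0.203, -3.125, -0.0]
ft_force: [-15.5, -7.4, -16.0]
gripper_width: 0.0191
finger_force: 22.3
```

```bash
python3 cr.py 15 10|sed 's/np.float64//g'
```

```text
[ 0.6003 -0.1395  0.0631] r 0.0438 ang 16.3 turned 98.7 [-15.5  -7.4 -16. ] 0.019134324105114352
[[(-0.06), (0.82), 0, 0], [(0.33), (0.74), 0, 0], [(0.45), (0.67), 0, 0], [(0.56), (0.58), 0, 0], [(0.65), (0.48), 0, 0]]
[[(0.72), (0.36), 0, 0], [(0.77), (0.23), 0, 0], [(0.8), (0.09), 0, 0], [(0.81), (-0.05), 0, 0], [(0.78), (-0.19), 0, 0]]
[[(0.74), (-0.33), 0, 0], [(0.67), (-0.45), 0, 0], [(0.58), (-0.56), 0, 0], [(0.48), (-0.65), 0, 0], [(0.36), (-0.72), 0, 0]]
```

The circle's centre is nearer (556,−153) in the robot's frame, so I'm updating it.

```bash
sed -i "s/C=np.array(.*)$/C=np.array([.556,-.153])/; s/\.0463/.046/" cr.py; python3 cr.py 15 10|sed 's/np.float64//g'
```

```text
[ 0.6003 -0.1395  0.0631] r 0.0463 ang 17.0 turned 99.4 [-15.5  -7.4 -16. ] 0.019134324105114352
[[(0.23), (0.77), 0, 0], [(0.33), (0.73), 0, 0], [(0.45), (0.66), 0, 0], [(0.56), (0.57), 0, 0], [(0.65), (0.47), 0, 0]]
[[(0.72), (0.34), 0, 0], [(0.77), (0.21), 0, 0], [(0.8), (0.08), 0, 0], [(0.8), (-0.06), 0, 0], [(0.78), (-0.2), 0, 0]]
[[(0.73), (-0.33), 0, 0], [(0.66), (-0.45), 0, 0], [(0.57), (-0.56), 0, 0], [(0.47), (-0.65), 0, 0], [(0.34), (-0.72), 0, 0]]
```

Emit:
carry_out(plan=[[[0.5,0.75,0,0],[0.4,0.7,0,0],[0.45,0.65,0,0],[0.55,0.57,0,0],[0.65,0.47,0,0]]])

```text
t: 44.12
ee_pos: [0.5737, -0.1106, 0.0634]
ee_rot: [0.207, -3.131, 0.001]
ft_force: [-0.9, -6.4, -28.6]
gripper_width: 0.0191
finger_force: 21.1
```

Emit:
carry_out(plan=[[[0.72,0.34,0,0],[0.77,0.21,0,0],[0.8,0.08,0,0],[0.8,-0.06,0,0],[0.78,-0.2,0,0]]])

```text
t: 44.53
ee_pos: [0.5357, -0.1118, 0.0639]
ee_rot: [0.208, -3.133, 0.0]
ft_force: [6.3, -4.6, -32.4]
gripper_width: 0.0193
finger_force: 20.6
```

```bash
python3 cr.py 20 10|sed 's/np.float64//g'
```

```text
[ 0.5357 -0.1118  0.0639] r 0.0459 ang 116.2 turned 198.6 [  6.3  -4.6 -32.4] 0.019253457440235357
[[(0.74), (-0.32), 0, 0], [(0.67), (-0.44), 0, 0], [(0.58), (-0.55), 0, 0], [(0.48), (-0.65), 0, 0], [(0.36), (-0.72), 0, 0]]
[[(0.23), (-0.77), 0, 0], [(0.09), (-0.8), 0, 0], [(-0.05), (-0.8), 0, 0], [(-0.19), (-0.78), 0, 0], [(-0.32), (-0.73), 0, 0]]
[[(-0.44), (-0.67), 0, 0], [(-0.55), (-0.58), 0, 0], [(-0.65), (-0.48), 0, 0], [(-0.72), (-0.36), 0, 0], [(-0.77), (-0.23), 0, 0]]
[[(-0.8), (-0.09), 0, 0], [(-0.8), (0.05), 0, 0], [(-0.78), (0.19), 0, 0], [(-0.73), (0.32), 0, 0], [(-0.67), (0.44), 0, 0]]
```

Emit:
carry_out(plan=[[[0.74,-0.32,0.1,0],[0.67,-0.44,0.1,0],[0.58,-0.55,0,0],[0.48,-0.65,0,0],[0.36,-0.72,0,0]]])

```text
t: 44.95
ee_pos: [0.5113, -0.142, 0.0636]
ee_rot: [0.208, -3.134, -0.003]
ft_force: [-2.1, 3.9, -13.1]
gripper_width: 0.0192
finger_force: 22.6
```

Emit:
carry_out(plan=[[[0.23,-0.77,0,0],[0.09,-0.8,0,0],[-0.05,-0.8,0,0],[-0.19,-0.78,0,0],[-0.32,-0.73,0,0]]])

```text
t: 45.37
ee_pos: [0.5199, -0.1821, 0.0636]
ee_rot: [-0.206, 3.134, -0.0]
ft_force: [-0.3, 3.9, -11.7]
gripper_width: 0.0194
finger_force: 22.6
```

```bash
python3 cr.py 10 9|sed 's/np.float64//g'
```

```text
[ 0.5199 -0.1821  0.0636] r 0.0463 ang -141.1 turned -58.7 [ -0.3   3.9 -11.7] 0.01936193050380234
[[(-0.45), (-0.57), 0, 0], [(-0.51), (-0.51), 0, 0], [(-0.58), (-0.43), 0, 0], [(-0.64), (-0.33), 0, 0], [(-0.69), (-0.22), 0, 0]]
[[(-0.71), (-0.11), 0, 0], [(-0.72), (-0.0), 0, 0], [(-0.71), (0.11), 0, 0], [(-0.69), (0.22), 0, 0], [(-0.64), (0.33), 0, 0]]
```

Emit:
carry_out(plan=[[[-0.45,-0.57,0,0],[-0.51,-0.51,0,0],[-0.58,-0.43,0,0],[-0.64,-0.33,0,0],[-0.69,-0.22,0,0]]])

```text
t: 45.78
ee_pos: [0.5515, -0.199, 0.0636]
ee_rot: [-0.205, 3.134, -0.002]
ft_force: [-2.9, -0.2, -8.4]
gripper_width: 0.0192
finger_force: 22.9
```

Emit:
carry_out(plan=[[[-0.4,-0.06,0,0],[-0.4,-0.03,0,0],[-0.3,0,0,0],[-0.3,0.03,0,0],[0,0,0,0]]])

```text
t: 46.2
ee_pos: [0.5638, -0.1984, 0.0635]
ee_rot: [0.204, -3.133, 0.003]
ft_force: [-5.6, -6.4, -5.2]
gripper_width: 0.0193
finger_force: 23.3
```

```bash
python3 cr.py 5 4|sed 's/np.float64//g'
```

```text
[ 0.5638 -0.1984  0.0635] r 0.0461 ang -80.2 turned 2.2 [-5.6 -6.4 -5.2] 0.0193428265991983
[[(-0.32), (0.03), 0, 0], [(-0.32), (0.05), 0, 0], [(-0.31), (0.07), 0, 0], [(-0.31), (0.09), 0, 0], [(-0.3), (0.11), 0, 0]]
```

One full turn plus 2.2°. A small push will confirm the stop, then I'll release and lift straight up.

Emit:
carry_out(plan=[[[-0.2,0.05,0,0],[-0.1,0,0,0],[0,0,0,0],[0,0,0,0],[0,0,0,0]]])

```text
t: 46.62
ee_pos: [0.5642, -0.1984, 0.0634]
ee_rot: [0.201, -3.129, 0.002]
ft_force: [-16.1, -5.8, 1.7]
gripper_width: 0.019
finger_force: 24.0
```

Emit:
carry_out(plan=[[[0.2,0,0,0],[0,0,0,0],[0,0,0,0],[0,0,0,0],[0,0,0,0]]], fingers=0)

```text
t: 47.03
ee_pos: [0.5667, -0.1953, 0.064]
ee_rot: [-0.208, 3.133, -0.0]
ft_force: [-0.2, -0.5, 0.5]
gripper_width: 0.0427
finger_force: 0.0
```

Emit:
carry_out(plan=[[[0,0,-1,0],[0,0,-2,0],[0,0,-3,0],[0,0,-3,0],[0,0,-3,0]]])

```text
t: 47.45
ee_pos: [0.5655, -0.1958, 0.1854]
ee_rot: [-0.206, 3.134, -0.0]
ft_force: [0.2, -0.8, -0.0]
gripper_width: 0.0426
finger_force: 0.0
```

Emit:
carry_out(plan=[[[0,-3,0,0],[0,-3,0,0],[0,-3,0,0],[0,-3,0,0],[0,-3,0,0]]])

```text
t: 47.87
ee_pos: [0.5856, -0.3456, 0.1844]
ee_rot: [-0.208, 3.134, -0.001]
ft_force: [0.9, 0.2, 0.1]
gripper_width: 0.043
finger_force: 0.0
```

Emit:
carry_out(plan=[[[0,0,0,0],[0,0,0,0],[0,0,0,0],[0,0,0,0],[0,0,0,0]]])

```text
t: 48.28
ee_pos: [0.5859, -0.3428, 0.1837]
ee_rot: [-0.21, 3.134, 0.001]
ft_force: [0.0, 1.2, -0.1]
gripper_width: 0.0426
finger_force: 0.0
```

Run:
```python
from h import *
s=snap('top');w=cloud(s); save('end_t.png',s['image'][110:300,150:440],2)
print('pile',near(w,.536,.043,.219,.234)); print('plunger',near(w,.634,-.057,.044,.056,.03)); print('grip',near(w,.5645,-.1976,.06,.088,.03))
s=snap('side');w=cloud(s);print('grip side',near(w,.5645,-.1976,.06,.088,.03)); save('end_s.png',s['image'][130:260,170:350],3)
print('kit',near(w,.434,-.38,.02,.045,.05)); print(r.read_state()['t'])
a=cv2.imread('pics/end_t.png');b=cv2.imread('pics/end_s.png')
h=max(a.shape[0],b.shape[0]);p=lambda i:cv2.copyMakeBorder(i,0,h-i.shape[0],0,0,0)
o=np.hstack([p(a),p(b)]);cv2.imwrite('pics/end.png',cv2.resize(o,None,fx=790/o.shape[1],fy=790/o.shape[1]))
```

```text
pile (array([536. ,  43.5]), array([ 59.9, 100.1]), 9.6, np.float64(227.0), 882)
plunger (array([631.6, -56.7]), array([27.4, 28.9]), -4.4, np.float64(49.3), 81)
grip (array([ 566.8, -197.5]), array([17.8, 19.2]), 15.9, np.float64(78.6), 48)
grip side (array([ 563.1, -193. ]), array([13.9, 21. ]), 2.8, np.float64(73.6), 24)
kit (array([ 422.6, -373.1]), array([26.9, 51.7]), -28.5, np.float64(26.9), 56)
48.3833
```

View pics/end.png

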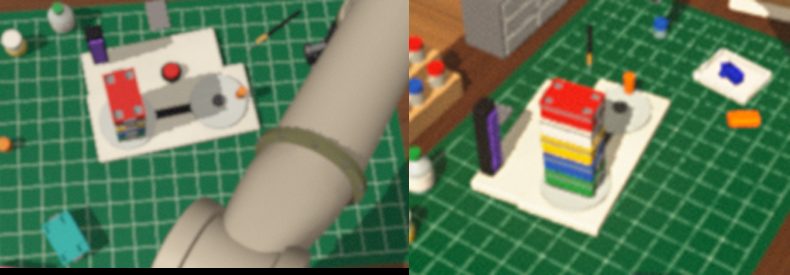

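The pile (124,95) is intact at 227 mm and has turned 2.2° past a full turn. The plunger (171,72) is up, the kit part is in the tray (732,72), and the arm is clear of everything.

```bash
python3 -c "
from station import r
print(r.job_done())"
```

```text
the job is handed in; nothing more can be done
None
```

I handed the job in at about 48 s without seeing a verdict: the kit part is in the tray, all four tubs are seated in one pile on the carrier, the plunger was pressed to its stop and is back up, and the crank was turned one full turn to its stop.

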